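# Rack the loaded tray and set the ruler against its edge

### The arm

A 6-joint arm with a two-finger parallel gripper is mounted at the origin on the work surface. World frame = base frame: x ahead of the robot, y to its left, z up, the work surface at z = 0. Lengths are in m, angles in degrees, forces in N, time in s.
With the tool pointing down it reaches from about 0.4 to 0.825 m from the base axis. Payload 7 kg.
Tool frame: the origin (TCP) lies midway between the tips of the shut fingers; the grasp point (between the pads) lies 19 mm behind it (r.grip_depth is the distance from the TCP to the grasp point, in m); z points along the fingers, y is the line along which they close (so a half turn about z gives the same grasp; the last joint's range is limited). The gripper opens to 88 mm and grips with 3 to 60 N. Pads are 19 mm wide; open, the fingers measure 130 mm over their backs; the gripper's body (78 mm by 193 mm) begins 47 mm behind the grasp point.
Start: joints at [-49.383, 20.546, 0.682, 0, -70.136, -16.507], TCP at [0.276, -0.616, 0.193] pointing down, gripper open.
Joint ranges: [-176.03, 176.03], [-82.01, 121.73], [-58.28, 71.71], [-173.87, 95.51], [-174.79, -0.11], [-173.66, 173.66]. Speed limits (degrees/s): [136.94, 136.94, 172.46, 180, 180, 180].

### API

Orientations are given as [roll, pitch, yaw] about the fixed x, y, z axes, in that order (R = Rz(yaw) Ry(pitch) Rx(roll)).
In Python, from plant import r, capture, close_job, search_frame, outline_of gives the robot as it stands.
- The arm moves only by the shell command python3 -m creep 'ROWS' [FORCE]. ROWS is JSON, a list of rows, each a list of 7 numbers: the finger opening in mm, from 0 to 87.6, then the shift along the world's x, y, z in units of 25 mm (1.0 is 25 mm), then the turn, a rotation vector about the world's x, y, z in degrees. In form: [[hand, x, y, z, ax, ay, az], ...]. A call has 1 to 8 rows; each row shifts and turns the commanded pose from where the row before left it; what a row does not reach is not made up. A row lasts 1/12 s, in which the tool goes at most 41.7 mm and 7.16 degrees, less where a joint would pass 70% of its speed; a pose out of reach is approached as far as the arm can. A call is refused whole if a number of a shift passes 1 or a number of a turn 7.16, either way. A call with a gripper value outside its range is refused whole. The fingers move at their own pace and stop on an object; FORCE is the grip in N (left out, the last holds). Time passes only in rows, so rows that do not move let the fingers close. It gives the time, the measured TCP pose, the force, the opening and the grip force at its end, in the units of the state.
- r.get_state(): the state, without advancing time (a new reading comes with each control period).
- capture(name): name is "side" or "top" or "wrist"; returns a dict with "frame" (384x512x3 uint8, red, green, blue), "K" (3x3 intrinsics, pixels), "origin" and "rotation" of the camera in the world. Camera axes: x right, y down, z forward; pixel columns grow to the right and rows downward; lengths in m; the calibration is good to about 2 mm. A picture is of the moment at which its call begins. There is no depth.
- close_job(): hands the job in; it is judged then, once.
Trained networks look in a picture, given as the dict that the camera call returned (one of the last four; its "shot" number tells which), for a name from the list of things; names that differ only in an ending like _2 or _b are one class to them, and where a whole thing is asked for, a point or a joint stands for the part that bears it (a point fixed in the world has none). Each returns a list of dicts, best first, with "conf" (0 to 1); they miss things now and then, are a little off and sometimes report something else, mostly with a low value. They report only what shows in the picture. A call takes as long as a camera call. They do not tell look-alikes from the thing itself.
- search_frame(picture, target): "bbox" ([left, top, right, bottom] in pixels, round what is visible of it).
- outline_of(picture, target): "region" (384x512 bool, what is visible of it) and "bbox" ([left, top, right, bottom] in pixels, round what is visible of it).
The state is a dict: "time_s": time; "joints": joint angles; "qd": joint speeds; "joint_torque": joint torques, N m; "tcp_pos": TCP position; "eef_rot": TCP orientation; "contact_force": force on the tool from outside, world axes, zero at the start; "moment": the same for the moment, N m; "gripper_width": finger opening in m; "gripper_force": force on a finger pad.
Only numpy, scipy, OpenCV 4.12 (cv2) and the standard library are available. Lean on these libraries where they do the work, as an engineer would, in place of code of your own. Each camera call takes 0.05 s, during which the arm holds its last target. There are 200 camera calls.

### The job

Slide the loaded tray down the sloping stand until one long edge is fully home in the slot under the steel lip at the bottom, between the two cheeks. Then lay the ruler flat on the slope, flush along the tray's upper edge and spanning the whole of that edge, as a cutting guide, and let go. Do not knock the other loose things on the bench out of place.

Things in the scene. Friction and masses are not known exactly. Their poses are not given: they have to be found in the camera images.
- deck: Fixed grey deck of the blue stand: flat plate 240 mm wide, sloping up at 30 degrees, low edge towards the robot, turned up to 0.35 rad. Origin: on its surface at the middle of the slot's stop, 30 mm above the bench. x up the slope (plate from -12 to 215 mm), y along the slot, z square out of the surface. Tray home: its origin at (45, 0, 0) mm here; flush ruler: x = 110 mm, z = 0
- slot (a point): Middle of the slot at the deck's foot, 4.5 mm up-slope of the stop's face. A steel stop (face at deck x = 0) carries a lip 4 mm thick, reaching to x = 9 mm, its underside 11 mm above the deck. A steel cheek 11 mm high at each end, from x = 0 to 30 mm; inner faces at y = +-78 mm (156 mm apart), each 10 mm thick
- top_rail (a point): Middle of the top of the fixed aluminium rail across the upper deck: 22 mm high, 14 mm wide, from deck x = 180 to 194 mm, 220 mm long
- bar_mid (a point): Middle of the underside of a fixed aluminium light bar, 270 mm long (deck y), 24 mm wide, 18 mm thick, that hangs over the upper deck on two posts: from deck x = 197 to 221 mm, underside 110 mm and top 128 mm square out from the deck; posts 10 mm wide at deck y = +-128 mm. A tool held upright over the ruler's place strikes it
- tray: Loose white plastic tray, 90 mm (x) by 150 mm (y) by 8 mm thick, about 0.22 kg, flat on the bench left or right of the stand. Origin: centre of its underside; z up. Central grip rib 14 mm thick (x), 60 mm long (y), top 34 mm up. Four small modules at each end (x = +-22, y = +-40 and +-62 mm), 16 mm square, tops 13 mm up. Same either way round: either long edge may go in the slot
- ruler: Loose aluminium cutting ruler, 40 mm wide (x), 200 mm long (y), 5 mm thick, about 0.16 kg, with a grip ridge 12 mm thick (x) and 180 mm long (y) along its middle, top 33 mm above the underside. Starts flat on the bench on the other side of the stand from the tray. Origin: centre of its underside; z up. Same either way round
- tape_roll: Loose roll of tape lying flat beyond the stand, 96 mm across, 48 mm high; origin centre of its underside. Leave alone
- knife: Loose utility knife lying at the right of the bench, about 145 mm long along its x, 22 mm wide, 16 mm high; origin on its underside near the middle. Leave alone
- carton: Loose small carton standing beyond the stand, 80 x 70 x 100 mm high; origin centre of its underside. Leave alone
- module: Loose white module, 24 x 24 x 12 mm, lying about 25 mm beyond the robot-side end of the ruler; origin centre of its underside. Leave alone
- pot: Small loose grey pot, 36 mm across, 32 mm high, about 25 mm beyond the robot-side end of the tray; origin centre of its underside. Leave alone
- marker: Loose black marker, 120 mm long along its x, 18 mm thick, at the left of the bench; origin below its middle. Leave alone
- bottle: Loose white bottle standing beyond the stand, 52 mm across, 130 mm high; origin centre of its underside. Leave alone
Things that resemble listed ones, but are neither listed nor needed, are in the scene too. Several things look just like the ruler: the one meant starts farthest from the robot's base.

How it is judged:
By the outcome, as a careful person would: the job done as asked, in the order asked, and still so for the second after the job is handed in, with the robot touching nothing.
It also fails if it takes over 69 s, if anything falls off the work surface, if the arm or the gripper's body presses on something with over 40 N, if the wrist force passes 120 N, or if a joint passes its speed limit or range.

## Working session

There is one attempt and no reset: what is moved stays moved. The work goes in short steps, Python scripts to look and compute and a shell command to move; the robot and the scene stay as the last step left them, time stands still between calls to the robot, and variables do not carry over. Pictures are saved under pics/ and viewed, at most 10 in all, crops included, and the job is handed in when it is done.

```bash
ls; mkdir -p pics
python3 - <<'E'
from plant import r,capture,search_frame
import cv2,numpy as np
print(r.get_state())
for n in ("top","side"):
    c=capture(n); cv2.imwrite(f"pics/{n}0.png",cv2.resize(c["frame"][:,:,::-1],None,fx=1.5,fy=1.5))
    print(n,c["K"].tolist(),c["origin"],c["rotation"])
    for t in ["tray","ruler","deck","tape_roll","knife","carton","module","pot","marker","bottle"]:
        print(t,[(np.round(d["bbox"]).astype(int).tolist(),round(d["conf"],2)) for d in search_frame(c,t)])
E
```

```text
pics
{'time_s': 0.0, 'joints': array([-4.93819886e+01,  2.05909462e+01,  6.32262975e-01, -2.06490365e-02,
       -7.01380634e+01, -1.65075432e+01]), 'qd': array([ 0.05674225, -0.04509862,  0.05870549,  0.06342523, -0.05019918,
       -0.03884676]), 'joint_torque': array([-2.27573255e-04, -5.82712948e+01,  2.93055761e+01,  6.99759588e+00,
        6.57204859e-03, -1.75033047e-04]), 'tcp_pos': array([ 0.27547227, -0.6155981 ,  0.19201515]), 'eef_rot': array([ 1.79901725e+02, -8.88121127e-03, -1.55896556e+02]), 'contact_force': array([0.03239287, 0.17555085, 0.06142655]), 'moment': array([ 0.00124025, -0.00769043,  0.01882179]), 'gripper_force': 0.0, 'gripper_width': 0.08747279134139074}
top [[454.764740747262, 0.0, 254.15453455606155], [0.0, 454.764740747262, 188.3958263820146], [0.0, 0.0, 1.0]] [0.38401553 0.0110297  1.53550546] [-1.76152535e+02 -1.61562710e-02 -8.84909346e+01]
tray [([141, 147, 179, 197], 0.95)]
ruler [([348, 255, 364, 315], 0.98), ([271, 210, 304, 265], 0.88), ([332, 161, 367, 216], 0.86), ([191, 208, 216, 270], 0.8)]
deck [([205, 117, 300, 198], 0.62)]
tape_roll [([
[... 299 characters left out ...]
0389314245, 0.0, 259.5037958552708], [0.0, 441.24520389314245, 186.3728250483079], [0.0, 0.0, 1.0]] [0.32007314 0.82902158 1.11950329] [-138.7579693    -0.72254537 -168.1294253 ]
tray [([185, 285, 247, 338], 0.89)]
ruler [([270, 262, 341, 298], 0.93), ([284, 188, 342, 221], 0.9), ([337, 156, 364, 166], 0.79), ([245, 142, 296, 162], 0.77)]
deck [([173, 132, 269, 258], 0.86), ([224, 374, 273, 384], 0.21)]
tape_roll [([130, 255, 167, 293], 0.94)]
knife [([268, 113, 308, 122], 0.77)]
carton [([193, 127, 219, 162], 0.77)]
module [([310, 142, 314, 150], 0.6)]
pot [([244, 330, 257, 348], 0.51)]
marker [([223, 375, 274, 384], 0.57), ([149, 187, 171, 221], 0.44)]
bottle [([149, 188, 172, 223], 0.77)]
```

View pics/top0.png

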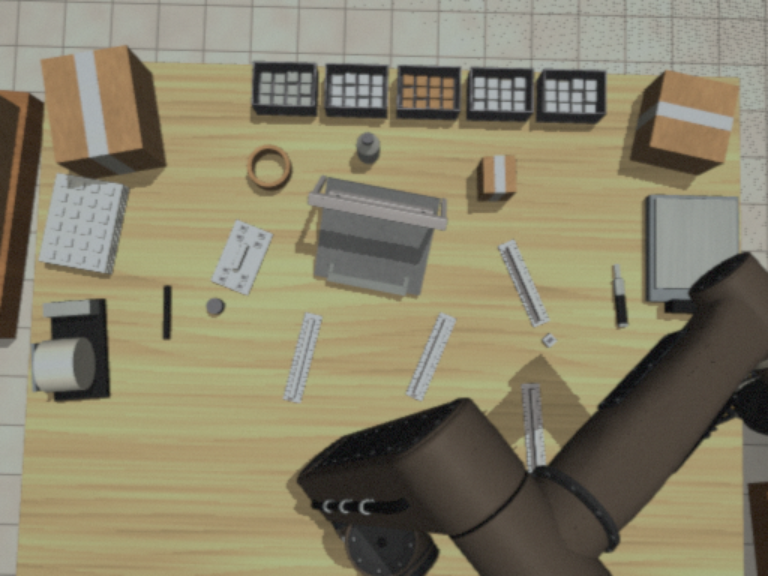

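View pics/side0.png

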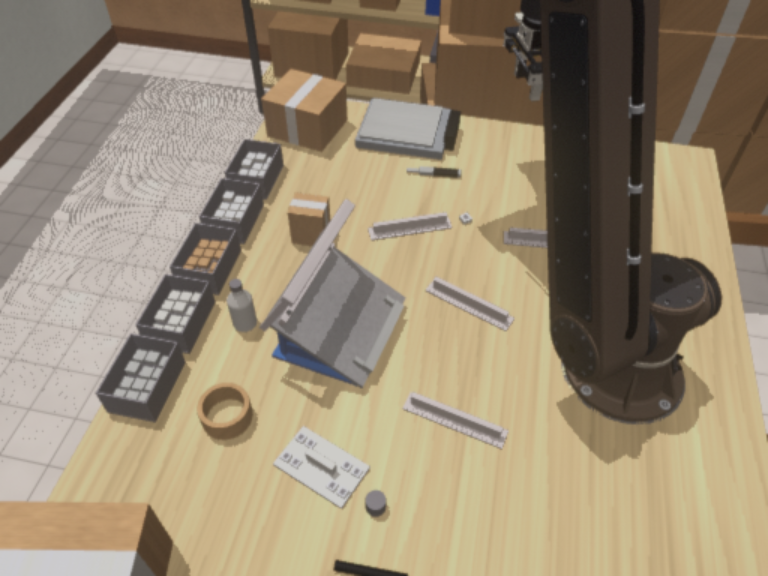

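Top view (768x576 image): tray at (240,257), deck at (370,250), its slot at about (368,285). Ruler candidates are (523,282), (430,356), (303,357) and (533,428). The one at (523,282) is farthest from the base and has the module at (548,340) by its near end, so I choose it. The side view agrees: ruler (410,226), module (465,217), tray (321,465).

```bash
cat > h.py <<'E'
import numpy as np,cv2
from scipy.spatial.transform import Rotation as R
from scipy.optimize import minimize
from plant import r,capture,search_frame,outline_of
def rot(c):
    m=np.array(c["rotation"],float)
    return m if m.shape==(3,3) else R.from_euler("xyz",m,degrees=True).as_matrix()
def proj(c,P):
    q=(np.asarray(P)-c["origin"])@rot(c); q=q@np.array(c["K"]).T
    return q[:,:2]/q[:,2:]
def ray(c,uv,z):
    d=rot(c)@np.linalg.inv(c["K"])@[uv[0],uv[1],1]; o=np.array(c["origin"])
    return o+d*(z-o[2])/d[2]
def box(x0,x1,y0,y1,z0,z1): return np.array([[x,y,z] for x in(x0,x1) for y in(y0,y1) for z in(z0,z1)])/1000
TRAY=[box(-45,45,-75,75,0,8),box(-7,7,-30,30,8,34)]+[box(a-8,a+8,b-8,b+8,8,13) for a in(-22,22) for b in(-62,-40,40,62)]
RULER=[box(-20,20,-100,100,0,5),box(-6,6,-90,90,5,33)]
def sil(c,parts,pose,S=4):
    x,y,yaw=pose[:3]; m=np.zeros((384*S,512*S),np.uint8); Rm=R.from_euler("z",yaw).as_matrix()
    for p in parts:
        uv=proj(c,p@Rm.T+[x,y,0]); cv2.fillConvexPoly(m,cv2.convexHull(((uv+.5)*S-.5).round().astype(np.int32)),255)
    return cv2.resize(m,(512,384),interpolation=cv2.INTER_AREA)/255.
def fit(views,parts,p0):
    def cost(p): return sum(np.abs(sil(c,parts,p)-m).sum()/m.sum() for c,m in views)
    s=np.array([.008,.008,.08]); best=None
    sx=np.vstack([p0]+[np.array(p0)+np.eye(3)[i]*s for i in range(3)])
    for k in range(3):
        o=minimize(cost,sx[0],method="Nelder-Mead",options=dict(initial_simplex=sx,xatol=1e-5,fatol=1e-4,maxiter=200)); 
        sx=np.vstack([o.x]+[o.x+np.eye(3)[i]*s/(k+2) for i in range(3)])
    return o.x,o.fun
def pick(c,t,uv):
    for d in outline_of(c,t):
        l,a,b,e=d["bbox"]
        if l-3<=uv[0]<=b+3 and a-3<=uv[1]<=e+3: return np.array(d["region"],float),d["conf"]
    return None,0
def show(name,c,polys=(),crop=None,f=1):
    im=cv2.resize(np.ascontiguousarray(c["frame"][:,:,::-1]),None,fx=f,fy=f,interpolation=cv2.INTER_CUBIC)
    for p in polys: cv2.polylines(im,[(p*f).round().astype(np.int32)],True,(0,255,0),1)
    if crop: l,t,rr,b=[int(v*f) for v in crop]; im=im[t:b,l:rr]
    cv2.imwrite(name,im)
E
python3 - <<'E'
from h import *
T=capture("top");S=capture("side")
for n,parts,a,b,yaw0 in(("tray",TRAY,(160,172),(215,311),None),("ruler",RULER,(348,188),(273,151),None)):
    v=[]
    for c,uv in((T,a),(S,b)):
        m,cf=pick(c,n,uv); print(n,cf, None if m is None else m.sum())
        if m is not None: v.append((c,m))
    p=ray(T,a,0.01)
    res=min((fit(v,parts,[p[0],p[1],y]) for y in(-.5,.0,.5)),key=lambda z:z[1])
    print(n,res,[fit([w],parts,res[0]) for w in v])
c=T; show("pics/crop_top.png",T,crop=(190,105,390,230),f=4)
show("pics/crop_side.png",S,crop=(160,125,360,275),f=4)
E
```

```text
tray 0.65 1146.0
tray 0.78 1857.0
tray (array([0.53674617, 0.32998295, 1.21232446]), np.float64(0.10181079844106683)) [(array([0.53730932, 0.32975739, 1.20868239]), np.float64(0.06465797488279779)), (array([0.53616775, 0.33030946, 1.21053185]), np.float64(0.03479362665906427))]
ruler 0.65 730.0
ruler 0.74 591.0
ruler (array([ 0.49441384, -0.30686809, -1.14378151]), np.float64(0.15737508595446154)) [(array([ 0.4951632 , -0.30707393, -1.14308848]), np.float64(0.056862745098039215)), (array([ 0.49428098, -0.30607224, -1.13908615]), np.float64(0.09475465313028765))]
```

View pics/crop_top.png

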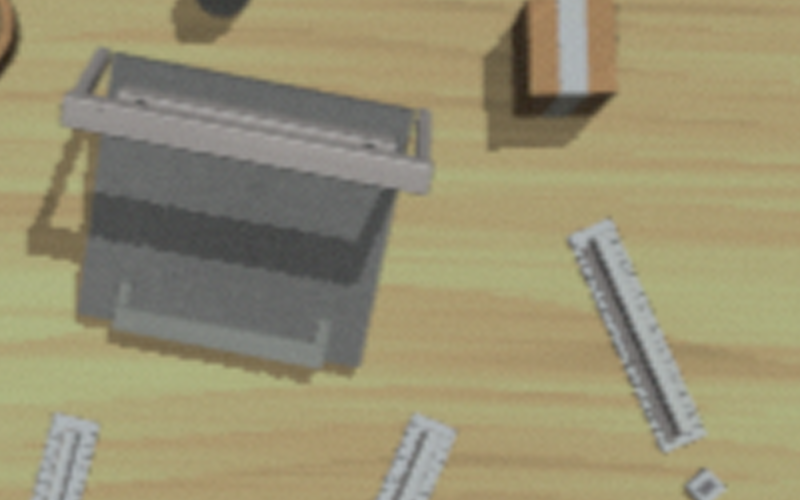

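View pics/crop_side.png

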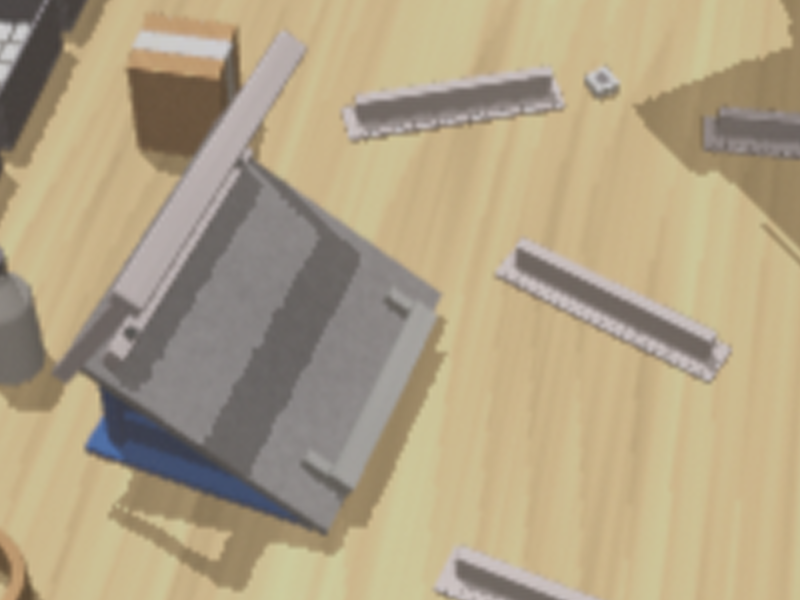

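The crop confirms the ruler at top pixel (349,189), crop (635,335), with the module at crop (706,483). Next I fit the deck from its corners in both views.

```bash
cat >> h.py <<'E'
def deckT(p):
    M=np.eye(4); M[:3,:3]=(R.from_euler("z",p[2])*R.from_euler("y",-30,degrees=True)).as_matrix(); M[:3,3]=[p[0],p[1],.03]; return M
def dk(p,P): M=deckT(p); return np.atleast_2d(P)/1000@M[:3,:3].T+M[:3,3]
E
python3 - <<'E'
from h import *
from scipy.optimize import least_squares
T=capture("top");S=capture("side")
top=[((80,316),(-12,120,0)),((358,370),(-12,-120,0)),((110,52),(215,120,0)),((415,108),(215,-120,0)),((129,283),(30,78,11)),((318,320),(30,-78,11)),((66,95),(221,135,128)),((432,167),(221,-135,128)),((430,194),(197,-135,110)),((62,124),(197,135,110))]
side=[((441,297),(-12,-120,0)),((248,158),(215,-120,0)),((85,372),(215,120,0)),((331,528),(-12,120,0)),((390,290),(30,-88,11)),((313,453),(30,88,11)),((288,30),(221,-135,128)),((306,48),(197,-135,128)),((133,309),(197,135,128))]
def f(p,w=3):
    a=(proj(T,dk(p,[d for _,d in top]))-(np.array([u for u,_ in top])/4+[190,105]))
    b=(proj(S,dk(p,[d for _,d in side]))-(np.array([u for u,_ in side])/4+[160,125]))
    return np.r_[(a.ravel() if w&1 else []),(b.ravel() if w&2 else [])]
for w in(1,2,3):
    o=least_squares(lambda p:f(p,w),[.5,.0,-.2],loss="soft_l1"); print(w,o.x,np.round(f(o.x,w).reshape(-1,2),1).tolist())
p=o.x
L=[[(-12,-120,0),(-12,120,0),(215,120,0),(215,-120,0)],[(9,-88,15),(9,88,15),(0,88,15),(0,-88,15)],[(30,78,11),(30,88,11),(9,88,11),(9,78,11)],[(30,-78,11),(30,-88,11),(9,-88,11),(9,-78,11)],[(197,-135,128),(197,135,128),(221,135,128),(221,-135,128)],[(180,-110,22),(180,110,22),(194,110,22),(194,-110,22)]]
ov=[]
for c,cr in((T,(195,105,305,205)),(S,(170,125,280,260))):
    im=cv2.resize(np.ascontiguousarray(c["frame"][:,:,::-1]),None,fx=4,fy=4,interpolation=cv2.INTER_CUBIC)
    for q in L: cv2.polylines(im,[((proj(c,dk(p,q))+.5)*4).astype(np.int32)],True,(0,255,0),1)
    im=im[cr[1]*4:cr[3]*4,cr[0]*4:cr[2]*4]; ov.append(cv2.resize(im,(395,int(im.shape[0]*395/im.shape[1]))))
h=max(i.shape[0] for i in ov); cv2.imwrite("pics/ov.png",np.hstack([cv2.copyMakeBorder(i,0,h-i.shape[0],0,0,cv2.BORDER_CONSTANT) for i in ov]))
E
```

```text
1 [ 0.48849677  0.04362397 -0.16395404] [[-0.9, -0.4], [0.4, -0.3], [0.4, 0.9], [-0.1, 1.3], [0.4, 0.3], [0.0, 0.0], [-0.9, 0.4], [0.6, 0.1], [-0.6, -1.2], [0.3, -1.1]]
2 [ 0.48565944  0.04655655 -0.15473927] [[0.8, -0.6], [-8.8, -6.6], [-4.1, -3.4], [0.2, 1.3], [1.2, -0.5], [-1.1, 2.2], [-1.0, -0.3], [1.2, 0.0], [3.9, 1.4]]
3 [ 0.4876895   0.0442671  -0.16255369] [[-1.1, -0.2], [0.2, -0.1], [0.1, 1.2], [-0.3, 1.5], [0.2, 0.5], [-0.2, 0.2], [-1.2, 0.7], [0.3, 0.3], [-0.9, -1.0], [0.0, -0.7], [0.6, -1.1], [-8.8, -7.4], [-4.6, -4.6], [-0.6, 0.4], [0.9, -1.1], [-1.8, 1.3], [-1.0, -1.0], [1.1, -0.7], [3.1, 0.2]]
```

View pics/ov.png

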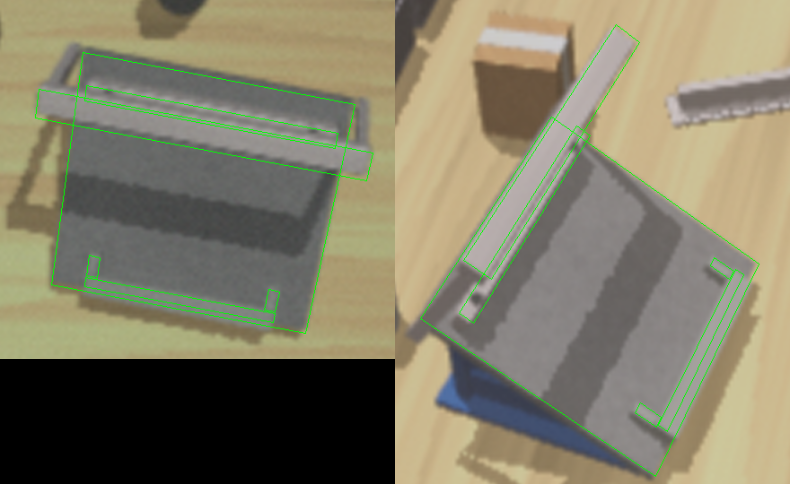

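The overlay lines match the plate, cheeks, lip, rail and bar in both views, so the deck is at about (0.488, 0.044) with yaw -0.163. I move over the deck's foot for a closer wrist view.

```bash
A='[[87.6,0.2,1,0.2,0,0,2.3],[87.6,0.2,1,0.2,0,0,2.3],[87.6,0.2,1,0.2,0,0,2.3],[87.6,0.2,1,0.2,0,0,2.3],[87.6,0.2,1,0.2,0,0,2.3],[87.6,0.2,1,0.2,0,0,2.3],[87.6,0.2,1,0.2,0,0,2.3],[87.6,0.2,1,0.2,0,0,2.3]]' ; unset A
python3 -m creep '[[87.6,0.2,1,0.2,0,0,2.3],[87.6,0.2,1,0.2,0,0,2.3],[87.6,0.2,1,0.2,0,0,2.3],[87.6,0.2,1,0.2,0,0,2.3],[87.6,0.2,1,0.2,0,0,2.3],[87.6,0.2,1,0.2,0,0,2.3],[87.6,0.2,1,0.2,0,0,2.3],[87.6,0.2,1,0.2,0,0,2.3]]'
python3 -m creep '[[87.6,0.2,1,0.2,0,0,2.3],[87.6,0.2,1,0.2,0,0,2.3],[87.6,0.2,1,0.2,0,0,2.3],[87.6,0.2,1,0.2,0,0,2.3],[87.6,0.2,1,0.2,0,0,2.3],[87.6,0.2,1,0.2,0,0,2.3],[87.6,0.2,1,0.2,0,0,2.3],[87.6,0.2,1,0.2,0,0,2.3]]'
python3 -m creep '[[87.6,0.2,1,0.2,0,0,2.3],[87.6,0.2,1,0.2,0,0,2.3],[87.6,0.2,1,0.2,0,0,2.3],[87.6,0.2,1,0.2,0,0,2.3],[87.6,0.2,1,0.2,0,0,2.3],[87.6,0.2,1,0.2,0,0,2.3],[87.6,0.2,1,0.2,0,0,2.3],[87.6,0.2,1,0.2,0,0,2.3]]'
python3 - <<'E'
from h import *
c=capture("wrist");s=r.get_state()
Rt=R.from_euler("xyz",s["eef_rot"],degrees=True).as_matrix()
print(s["tcp_pos"],s["eef_rot"],s["joints"])
print("cam in tool",Rt.T@(np.array(c["origin"])-s["tcp_pos"]),(Rt.T@rot(c)).round(3).tolist(),c["K"][0][0])
p=[.488,.0442,-.163]
L=[[(-12,-120,0),(-12,120,0),(215,120,0),(215,-120,0)],[(9,-88,15),(9,88,15),(0,88,15),(0,-88,15)],[(30,78,11),(30,88,11),(9,88,11),(9,78,11)],[(30,-78,11),(30,-88,11),(9,-88,11),(9,-78,11)]]
show("pics/w1.png",c,[proj(c,dk(p,q))+.5 for q in L],f=1.5)
E
```

```text
time_s: 2.17
tcp_pos: [0.3157, -0.4149, 0.2333]
eef_rot: [-180.0, 0.0, -137.4]
contact_force: [0.1, 0.8, 0.4]
gripper_width: 0.0878
gripper_force: 0.0
time_s: 2.83
tcp_pos: [0.3556, -0.215, 0.2735]
eef_rot: [-180.0, 0.0, -119.0]
contact_force: [0.4, 0.2, 0.2]
gripper_width: 0.0875
gripper_force: 0.0
time_s: 3.5
tcp_pos: [0.3956, -0.0149, 0.3136]
eef_rot: [-179.9, 0.0, -100.6]
contact_force: [-0.1, -0.4, -0.3]
gripper_width: 0.0877
gripper_force: 0.0
[ 0.39713885 -0.01212299  0.31433763] [-1.79873960e+02  1.09453649e-01 -1.00363181e+02] [ 2.71033035e+01 -1.07658972e+01 -1.86759609e+01 -1.03068364e-02
 -8.19233172e+01 -3.74651716e+01]
cam in tool [ 0.07887302  0.00106205 -0.19072725] [[-0.003, -0.96, -0.281], [1.0, -0.003, -0.001], [-0.0, -0.281, 0.96]] 292.9665820204692
```

View pics/w1.png

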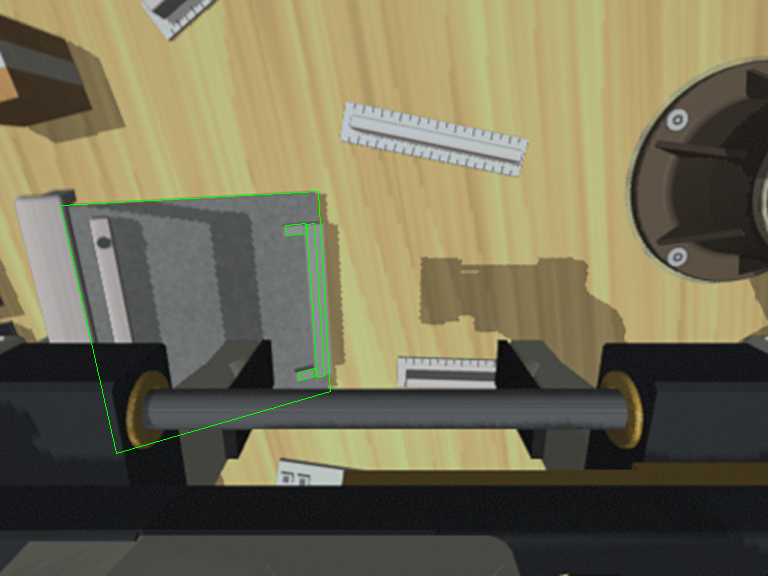

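The wrist view shows the deck overlay sitting on the plate, lip and cheeks (cheeks at (293,230) and (308,376)) within about 1 px, so the deck pose holds. Next, the tray.

```bash
python3 -m creep '[[87.6,0.4,0.98,0,0,0,5.7],[87.6,0.4,0.98,0,0,0,5.7],[87.6,0.4,0.98,0,0,0,5.7],[87.6,0.4,0.98,0,0,0,5.7],[87.6,0.4,0.98,0,0,0,5.7],[87.6,0.4,0.98,0,0,0,5.7],[87.6,0.4,0.98,-0.8,0,0,5.7],[87.6,0.4,0.98,-0.8,0,0,5.7]]'
python3 -m creep '[[87.6,0.4,0.98,-0.8,0,0,5.7],[87.6,0.4,0.98,-0.8,0,0,5.7],[87.6,0.4,0.98,-0.8,0,0,5.7],[87.6,0.4,0.98,-0.8,0,0,5.7],[87.6,0.4,0.98,-0.8,0,0,5.7],[87.6,0.4,0.98,-0.8,0,0,5.7],[87.6,0,0,0,0,0,0],[87.6,0,0,0,0,0,0]]'
python3 - <<'E'
from h import *
c=capture("wrist");s=r.get_state();T=capture("top");S=capture("side")
print(s["tcp_pos"],s["eef_rot"],s["joints"].round(1))
p=[.5367,.330,1.2105]
P=[proj(c,q@R.from_euler("z",p[2]).as_matrix().T+[p[0],p[1],0]) for q in TRAY]
show("pics/w2.png",c,[cv2.convexHull(q.astype(np.float32))[:,0]+.5 for q in P],f=1.5)
m,cf=pick(c,"tray",proj(c,[[p[0],p[1],.02]])[0]); print(cf)
E
```

```text
time_s: 4.22
tcp_pos: [0.4766, 0.1816, 0.2736]
eef_rot: [-179.8, 0.0, -54.8]
contact_force: [-0.2, -0.5, -0.5]
gripper_width: 0.0879
gripper_force: 0.0
time_s: 4.88
tcp_pos: [0.5352, 0.3272, 0.1506]
eef_rot: [179.8, 0.1, -20.9]
contact_force: [0.5, -0.1, 0.7]
gripper_width: 0.0876
gripper_force: 0.0
[0.53553281 0.32686353 0.15216476] [ 1.79900242e+02  2.59013009e-02 -2.09130069e+01] [ 49.2  17.8  -8.9   0.  -63.5  19.9]
0.57
```

View pics/w2.png

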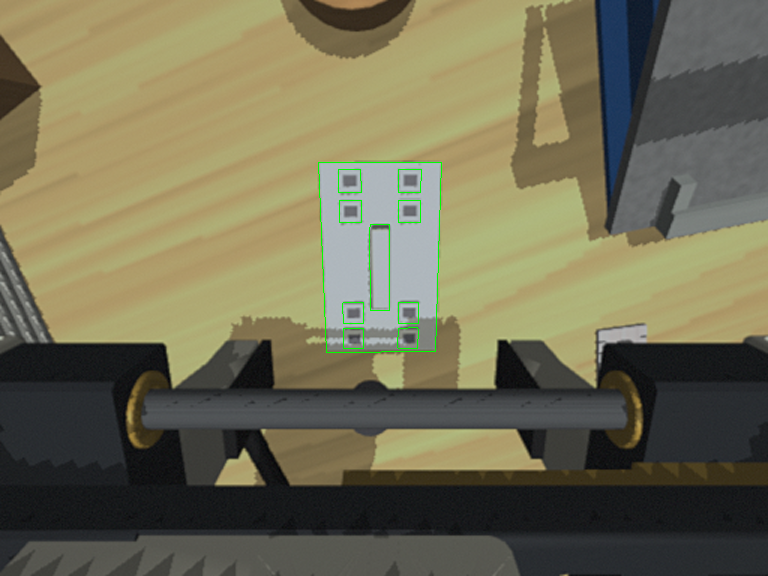

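The tray overlay fits the wrist picture within a pixel (rib at (380,267), pot at (370,405)). I descend and grip.

```bash
python3 -m creep '[[87.6,0.06,0.12,-0.64,0,0,0.3],[87.6,0,0,-1,0,0,0],[87.6,0,0,-1,0,0,0],[87.6,0,0,-1,0,0,0],[87.6,0,0,-1,0,0,0],[87.6,0,0,-0.6,0,0,0],[87.6,0,0,-0.4,0,0,0],[0,0,0,0,0,0,0]]' 30
python3 -m creep '[[0,0,0,0,0,0,0],[0,0,0,0,0,0,0],[0,0,0,0,0,0,0],[0,0,0,0,0,0,0],[0,0,0,0,0,0,0],[0,0,0,0,0,0,0],[0,0,0,0,0,0,0]]' 30
python3 -m creep '[[0,0,0,0.4,0,0,0],[0,0,0,0.8,0,0,0],[0,0,0,0.8,0,0,0],[0,0,0,0,0,0,0]]' 30
```

```text
time_s: 5.75
tcp_pos: [0.5365, 0.3288, 0.0109]
eef_rot: [179.9, 0.1, -20.7]
contact_force: [-0.6, -0.7, 0.7]
gripper_width: 0.0847
gripper_force: 0.0
time_s: 6.33
tcp_pos: [0.5373, 0.33, 0.0122]
eef_rot: [-180.0, -0.0, -20.6]
contact_force: [-0.3, 0.1, -0.1]
gripper_width: 0.0402
gripper_force: 0.0
time_s: 6.67
tcp_pos: [0.5395, 0.3317, 0.0669]
eef_rot: [-179.7, -0.2, -20.5]
contact_force: [0.8, 1.1, 0.5]
gripper_width: 0.013
gripper_force: 0.0
```

The fingers were slower than I allowed and I lifted before they closed. I reopen and check that the tray has not moved.

```bash
python3 -m creep '[[50,0,0,0.8,0,0,0],[50,0,0,0.8,0,0,0],[50,0,0,0.8,0,0,0],[50,0,0,0.5,0,0,0],[50,0,0,0,0,0,0],[50,0,0,0,0,0,0],[50,0,0,0,0,0,0]]' 30
python3 - <<'E'
from h import *
c=capture("wrist");S=capture("side")
p=[.5367,.330,1.2105]
for cc in(c,S):
    m,cf=pick(cc,"tray",proj(cc,[[p[0],p[1],.02]])[0])
    print(cf, None if m is None else fit([(cc,m)],TRAY,p))
s=[r.get_state() for _ in range(1)][0]; print(s["tcp_pos"],s["eef_rot"],s["gripper_width"])
E
```

```text
time_s: 7.25
tcp_pos: [0.5368, 0.3296, 0.1341]
eef_rot: [180.0, 0.0, -20.6]
contact_force: [0.6, -0.2, -0.3]
gripper_width: 0.0487
gripper_force: 0.0
0.92 (array([0.53740093, 0.3292926 , 1.2133917 ]), np.float64(0.014896808089730498))
0.68 (array([0.53666099, 0.32980223, 1.23029504]), np.float64(0.13083953190317055))
[0.53686471 0.32952975 0.13356488] [ 1.79916835e+02  3.48625512e-02 -2.05929793e+01] 0.04987787227744609
```

The tray is unmoved. I descend again and allow more time to close.

```bash
python3 -m creep '[[50,0,0,-1,0,0,0],[50,0,0,-1,0,0,0],[50,0,0,-1,0,0,0],[50,0,0,-1,0,0,0],[50,0,0,-0.6,0,0,0],[50,0,0,-0.3,0,0,0],[0,0,0,0,0,0,0],[0,0,0,0,0,0,0]]' 35
python3 -m creep '[[0,0,0,0,0,0,0],[0,0,0,0,0,0,0],[0,0,0,0,0,0,0],[0,0,0,0,0,0,0],[0,0,0,0,0,0,0],[0,0,0,0,0,0,0]]' 35
```

```text
time_s: 8.12
tcp_pos: [0.5374, 0.3299, 0.012]
eef_rot: [180.0, -0.0, -20.6]
contact_force: [0.0, 0.9, 0.5]
gripper_width: 0.042
gripper_force: 0.0
time_s: 8.62
tcp_pos: [0.5373, 0.33, 0.0123]
eef_rot: [-180.0, -0.0, -20.6]
contact_force: [0.2, 0.1, 0.1]
gripper_width: 0.0032
gripper_force: 0.0
```

Run:
```python
from h import *
c=capture("wrist");S=capture("side")
s=r.get_state(); print({k:s[k] for k in("tcp_pos","gripper_width","gripper_force","contact_force")})
a=cv2.resize(c["frame"][150:330,100:400][:,:,::-1],(500,300)); u=proj(S,[[.537,.33,.03]])[0].astype(int); print(u)
b=cv2.resize(S["frame"][u[1]-60:u[1]+50,u[0]-50:u[0]+50][:,:,::-1],(272,300),interpolation=cv2.INTER_CUBIC)
cv2.imwrite("pics/g1.png",np.hstack([a,b]))
```

```text
{'tcp_pos': array([0.5372251 , 0.32990102, 0.01207868]), 'gripper_width': 0.0008478717723006409, 'gripper_force': 0.0, 'contact_force': array([-0.09688931,  0.08596495,  0.91334288])}
[212 305]
```

View pics/g1.png

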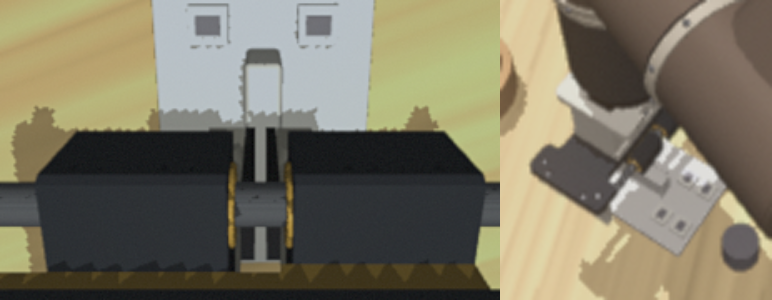

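The wrist crop shows the fingers straddling the rib (260,90 to 260,200), apparently closing. The reported width looks odd, so I wait a few more rows.

```bash
python3 -m creep '[[0,0,0,0,0,0,0],[0,0,0,0,0,0,0],[0,0,0,0,0,0,0],[0,0,0,0,0,0,0]]' 35
python3 - <<'E'
from h import *
for i in range(2):
    c=capture("wrist"); s=r.get_state(); print(s["gripper_width"],s["gripper_force"])
m,cf=pick(c,"tray",(250,200)); print(cf)
print([ (np.round(d["bbox"]),d["conf"]) for d in search_frame(c,"tray")])
a=c["frame"][255:300,225:285]; cv2.imwrite("pics/g2.png",cv2.resize(c["frame"][200:320,170:330][:,:,::-1],None,fx=5,fy=5,interpolation=cv2.INTER_CUBIC))
E
```

```text
time_s: 9.05
tcp_pos: [0.5372, 0.3299, 0.0119]
eef_rot: [180.0, 0.0, -20.6]
contact_force: [0.1, -1.1, 0.2]
gripper_width: 0.0006
gripper_force: 0.0
0.0005049665392286341 0.0
0.00013592792366614687 0.0
0.72
[(array([190., 109., 331., 308.]), 0.61)]
```

View pics/g2.png

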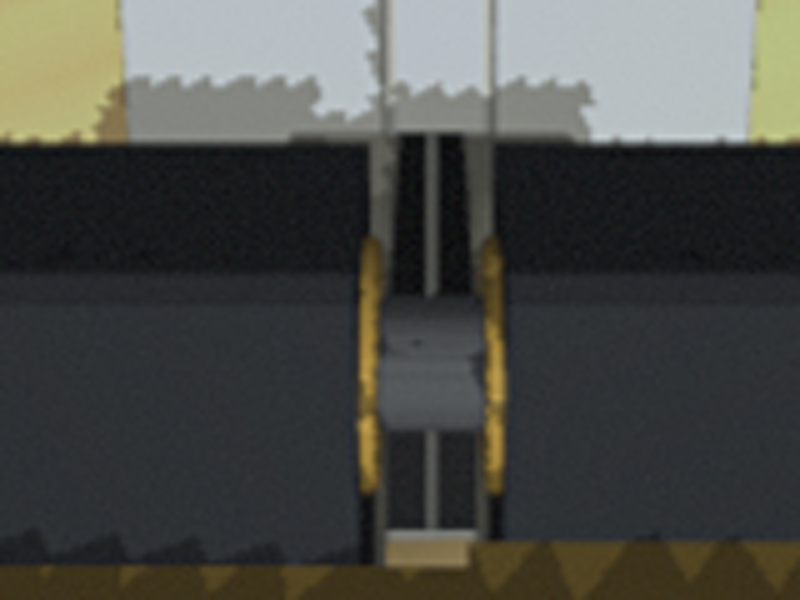

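The fingers shut fully without touching the rib, so they are above it. At the tips' row (227) the 88 mm opening spans 151 px, which puts the tips about 0.171 m from the camera. That is some 32 mm short of the reported TCP. I reopen and feel downward in small steps.

```bash
python3 -m creep '[[40,0,0,0,0,0,0],[40,0,0,0,0,0,0],[40,0,0,0,0,0,0],[40,0,0,0,0,0,0],[40,0,0,0,0,0,0],[40,0,0,0,0,0,0]]' 35
python3 - <<'E'
from h import *
S=capture("side");s=r.get_state();c=capture("wrist");print(s["tcp_pos"],s["gripper_width"])
t=s["tcp_pos"]; Rt=R.from_euler("xyz",s["eef_rot"],degrees=True).as_matrix()
im=np.ascontiguousarray(S["frame"][:,:,::-1]); 
W=np.ascontiguousarray(c["frame"][:,:,::-1]); W=cv2.resize(W,None,fx=3,fy=3)
for k,col in((0,(0,0,255)),(-.033,(0,255,0))):
  for y in(-.02,.02):
    for x in(-.0095,.0095):
      u=proj(c,[t+Rt@[x,y,k]])[0]; cv2.circle(W,tuple((u*3).astype(int)),4,col,-1)
W=W[160*3:320*3,150*3:360*3]; print(W.shape)
cv2.imwrite("pics/g3.png",W)
E
```

```text
time_s: 9.75
tcp_pos: [0.5372, 0.3299, 0.012]
eef_rot: [-180.0, 0.0, -20.6]
contact_force: [0.1, 0.9, 0.7]
gripper_width: 0.0348
gripper_force: 0.0
[0.53718192 0.32990789 0.01193544] 0.03725322980796896
(480, 630, 3)
```

View pics/g3.png

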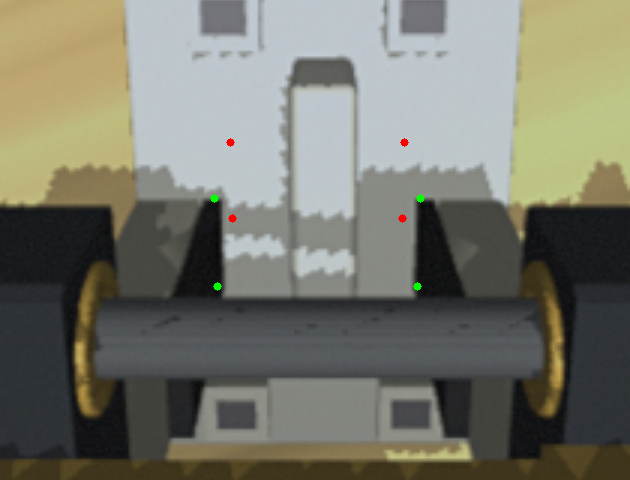

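The green dots, 33 mm behind the reported TCP, sit on the real fingertips at (215,200) and (420,200). The true tips are therefore about 33 mm short of the reported point. All 10 views are used, so I go on by numbers only.

```bash
python3 -m creep '[[40,0,0,-0.5,0,0,0],[40,0,0,-0.4,0,0,0],[40,0,0,-0.1,0,0,0],[40,0,0,0,0,0,0]]' 35
python3 -m creep '[[40,0,0,-0.08,0,0,0],[40,0,0,-0.04,0,0,0],[40,0,0,0,0,0,0]]' 35
python3 -m creep '[[40,0,0,-0.08,0,0,0],[40,0,0,-0.04,0,0,0],[40,0,0,0,0,0,0]]' 35
python3 - <<'E'
from h import *
c=capture("wrist");s=r.get_state();print(s["contact_force"])
p=[.5372,.3295,1.213]
print([(np.round(d["bbox"]),d["conf"]) for d in search_frame(c,"tray")])
E
```

```text
time_s: 10.18
tcp_pos: [0.5365, 0.3291, -0.0143]
eef_rot: [179.9, 0.1, -20.6]
contact_force: [-0.4, 0.2, -0.0]
gripper_width: 0.0402
gripper_force: 0.0
time_s: 10.43
tcp_pos: [0.5373, 0.33, -0.016]
eef_rot: [-180.0, -0.0, -20.6]
contact_force: [0.1, 0.2, -0.1]
gripper_width: 0.0403
gripper_force: 0.0
time_s: 10.68
tcp_pos: [0.5371, 0.3298, -0.0192]
eef_rot: [180.0, 0.0, -20.6]
contact_force: [-0.8, -1.1, 0.2]
gripper_width: 0.0404
gripper_force: 0.0
[-0.27336541  0.36312121 -0.31093913]
[(array([175., 111., 341., 312.]), 0.87)]
```

```bash
python3 -m creep '[[40,0,0,-0.08,0,0,0],[40,0,0,-0.02,0,0,0],[0,0,0,0,0,0,0],[0,0,0,0,0,0,0],[0,0,0,0,0,0,0],[0,0,0,0,0,0,0],[0,0,0,0,0,0,0],[0,0,0,0,0,0,0]]' 35
python3 -m creep '[[0,0,0,0,0,0,0],[0,0,0,0,0,0,0],[0,0,0,0,0,0,0]]' 35
```

```text
time_s: 11.45
tcp_pos: [0.5372, 0.3298, -0.0215]
eef_rot: [180.0, 0.0, -20.6]
contact_force: [-0.6, -0.2, 0.5]
gripper_width: 0.0138
gripper_force: 35.0
time_s: 11.7
tcp_pos: [0.5372, 0.3298, -0.0215]
eef_rot: [180.0, 0.0, -20.6]
contact_force: [-0.3, -0.5, 1.4]
gripper_width: 0.0137
gripper_force: 35.0
```

Gripped: 13.7 mm wide at 35 N. I lift and work out the route to a point above the slope.

```bash
python3 -m creep '[[0,0,0,0.4,0,0,0],[0,0,0,0.8,0,0,0],[0,0,0,1,0,0,0],[0,-0.2,0,1,0,0,0],[0,-0.4,0,1,0,0,0],[0,-0.4,0,1,0,0,0],[0,0,0,0,0,0,0]]' 35
cat >> h.py <<'E'
DECK=[.488,.0442,-.163]; HOLD=.0215
def goal(dx,dz,dy=0,lean=0,hold=HOLD,p=DECK):
    """tool pose putting a held part's origin at deck (dx,dy,dz) mm; lean deg: tool top down-slope"""
    D=deckT(p)[:3,:3]@R.from_euler("y",-lean,degrees=True).as_matrix()
    Rg=np.c_[-D[:,1],-D[:,0],-D[:,2]]
    return dk(p,(dx,dy,dz))[0]+Rg@[0,0,hold],Rg
def delta(dx,dz,dy=0,lean=0,hold=HOLD,p=DECK,s=None):
    s=s or r.get_state(); P,Rg=goal(dx,dz,dy,lean,hold,p)
    Rt=R.from_euler("xyz",s["eef_rot"],degrees=True).as_matrix()
    return ((P-s["tcp_pos"])/.025).round(2),R.from_matrix(Rg@Rt.T).as_rotvec(degrees=True).round(1)
E
python3 - <<'E'
from h import *
s=r.get_state(); print(s["tcp_pos"],s["eef_rot"],s["gripper_width"],s["contact_force"])
for x,z in((95,50),(95,10),(80,2),(45,0)): print(x,z,goal(x,z)[0],delta(x,z))
E
```

```text
time_s: 12.28
tcp_pos: [0.5133, 0.3318, 0.1147]
eef_rot: [-179.6, -0.2, -20.5]
contact_force: [0.8, 1.0, -0.9]
gripper_width: 0.0136
gripper_force: 35.0
[0.51331498 0.33184997 0.11474031] [-179.57758642   -0.20161211  -20.51894608] 0.013616813915190356 [ 0.79591208  0.96850712 -0.94988429]
95 50 [0.55512077 0.03316138 0.10218172] (array([  1.67, -11.95,  -0.5 ]), array([ 16.2, -27.6, -76.9]))
95 10 [0.57485567 0.0299158  0.06754071] (array([  2.46, -12.08,  -1.89]), array([ 16.2, -27.6, -76.9]))
80 2 [0.56598445 0.03137475 0.0531125 ] (array([  2.11, -12.02,  -2.47]), array([ 16.2, -27.6, -76.9]))
45 0 [0.53706208 0.03613129 0.03388045] (array([  0.95, -11.83,  -3.23]), array([ 16.2, -27.6, -76.9]))
```

```bash
python3 -m creep '[[0,-0.2,-1,0.2,1.35,-2.3,-6.4],[0,-0.2,-1,0.2,1.35,-2.3,-6.4],[0,-0.2,-1,0.2,1.35,-2.3,-6.4],[0,-0.2,-1,0.2,1.35,-2.3,-6.4],[0,-0.2,-1,0.2,1.35,-2.3,-6.4],[0,-0.2,-1,0.2,1.35,-2.3,-6.4],[0,-0.2,-1,0.2,1.35,-2.3,-6.4],[0,-0.2,-1,0.2,1.35,-2.3,-6.4]]' 35
python3 -m creep '[[0,0,-1,0,1.35,-2.3,-6.4],[0,0,-1,0,1.35,-2.3,-6.4],[0,0,-1,0,1.35,-2.3,-6.4],[0,0,-1,0,1.35,-2.3,-6.4],[0,0,0,0,0,0,0],[0,0,0,0,0,0,0]]' 35
python3 - <<'E'
from h import *
c=capture("wrist");S=capture("side")
s=r.get_state(); print(s["tcp_pos"],s["eef_rot"],s["gripper_width"],s["joints"].round(1))
Rt=R.from_euler("xyz",s["eef_rot"],degrees=True).as_matrix()
print("cam in tool",Rt.T@(np.array(c["origin"])-s["tcp_pos"]))
for x,z in((80,35),(80,10),(80,2),(45,0)): print(x,z,delta(x,z,s=s))
def hull(c,o): # fit tray held: 6dof from tool, offset along tool z by h
    m=np.zeros((384*4,512*4),np.uint8)
    for q in TRAY:
        w=s["tcp_pos"]+(q*[1,1,1]@np.array([[0,-1,0],[-1,0,0],[0,0,-1]])+o)@Rt.T
        cv2.fillConvexPoly(m,cv2.convexHull(((proj(c,w)+.5)*4-.5).round().astype(np.int32)),255)
    return cv2.resize(m,(512,384),interpolation=cv2.INTER_AREA)>127
m,cf=pick(S,"tray",proj(S,[s["tcp_pos"]])[0]); print(cf)
if m is not None:
  for h in(.0,-.01,-.0215,-.03):
    a=hull(S,[0,0,h]); print(h,(a&(m>0)).sum()/(a|(m>0)).sum())
E
```

```text
time_s: 12.95
tcp_pos: [0.4715, 0.1288, 0.1487]
eef_rot: [-159.7, -4.5, -73.4]
contact_force: [0.3, -1.0, -1.0]
gripper_width: 0.0136
gripper_force: 35.0
time_s: 13.45
tcp_pos: [0.4872, 0.0315, 0.1779]
eef_rot: [-153.0, 0.3, -99.2]
contact_force: [1.0, 0.1, -1.2]
gripper_width: 0.0136
gripper_force: 35.0
[0.4872691  0.03254393 0.17735108] [-153.0825831     0.2592719   -99.03060452] 0.013607561032231996 [ 40.4 -14.  -58.2  38.4 -33.4 -79.7]
cam in tool [ 7.71058399e-02  1.74617945e-04 -1.91915093e-01]
80 35 (array([ 2.5 ,  0.06, -3.83]), array([-0.7, -3. , -0.3]))
80 10 (array([ 2.99, -0.02, -4.69]), array([-0.7, -3. , -0.3]))
80 2 (array([ 3.15, -0.05, -4.97]), array([-0.7, -3. , -0.3]))
45 0 (array([ 1.99,  0.14, -5.74]), array([-0.7, -3. , -0.3]))
0.9
0.0 0.6269786648313833
-0.01 0.6391184573002755
-0.0215 0.6332651670074982
-0.03 0.5632333767926988
```

The camera's offset in the tool frame stays constant under tilt, so the 33 mm offset lies along the tool axis. Joint 3 is near its limit there, so I move outward to hover over the slope.

```bash
python3 -m creep '[[0,0.8,0,-0.5,-0.2,-1,0],[0,0.8,0,-0.8,-0.2,-1,0],[0,0.6,0,-0.9,-0.2,-1,0],[0,0.3,0.06,-0.9,0,0,-0.3],[0,0,0,-0.7,0,0,0],[0,0,0,0,0,0,0]]' 35
cat >> h.py <<'E'
def heldfit(c,s,o0,target="tray",parts=None,lat=(0,0)):
    Rt=R.from_euler("xyz",s["eef_rot"],degrees=True).as_matrix()
    return Rt
E
python3 - <<'E'
from h import *
c=capture("wrist")
s=r.get_state(); print(s["tcp_pos"],s["eef_rot"],s["joints"].round(1))
for x,z in((80,35),(80,10),(80,2),(45,0)): print(x,z,delta(x,z,s=s))
# where slot cheeks appear in the wrist view
print(proj(c,dk(DECK,[(30,-78,11),(30,78,11),(30,-88,11),(215,-120,0),(-12,-120,0)])).round(1).tolist())
# tray rim in wrist view: far end (tool +x side = deck -y)
Rt=R.from_euler("xyz",s["eef_rot"],degrees=True).as_matrix()
print(proj(c,s["tcp_pos"]+np.array([(.075,.045,-.0295),(.075,-.045,-.0295),(.03,.007,-.0555),(.03,-.007,-.0555)])@Rt.T).round(1).tolist())
cv2.imwrite("pics/w3.png",c["frame"][:,:,::-1])
m,cf=pick(c,"tray",(256,160)); ys,xs=np.where(m>0); print(cf,xs.min(),xs.max(),ys.min(),ys.max())
for row in range(ys.min(),ys.min()+60,10):
    q=xs[ys==row]; print(row,q.min(),q.max())
E
```

```text
time_s: 14.1
tcp_pos: [0.5708, 0.0374, 0.1185]
eef_rot: [-154.0, -0.2, -99.4]
contact_force: [0.1, -0.3, -2.1]
gripper_width: 0.0138
gripper_force: 35.0
[0.57021896 0.0371302  0.11903618] [-153.92107677   -0.1910392   -99.46070192] [ 24.8   0.5 -58.2  57.6 -17.2 -87.8]
80 35 (array([-0.82, -0.12, -1.49]), array([-0.5, -3.9,  0.1]))
80 10 (array([-0.33, -0.2 , -2.36]), array([-0.5, -3.9,  0.1]))
80 2 (array([-0.17, -0.23, -2.64]), array([-0.5, -3.9,  0.1]))
45 0 (array([-1.33, -0.04, -3.41]), array([-0.5, -3.9,  0.1]))
[[373.0, 94.4], [353.0, 284.2], [374.6, 79.5], [105.6, 28.5], [429.0, 34.1]]
[[341.5, 108.3], [171.3, 108.2], [270.7, 204.7], [242.0, 204.7]]
0.85 173 339 110 312
110 176 337
120 174 338
130 174 338
140 175 337
150 175 336
160 176 336
```

Joint 3 sits at its limit, so I need the kinematics to know which poses are reachable. I fit a simple model to the logged states.

```bash
cat > kin.py <<'E'
from h import *
from scipy.optimize import least_squares
D=[([-49.383,20.546,.682,0,-70.136,-16.507],[.276,-.616,.193],[180,0,-155.9]),
([27.103,-10.766,-18.676,-.01,-81.923,-37.465],[.39714,-.01212,.31434],[-179.874,.109,-100.363]),
([49.2,17.8,-8.9,0,-63.5,19.9],[.5355,.3269,.1522],[179.9,.026,-20.91]),
([40.4,-14,-58.2,38.4,-33.4,-79.7],[.48727,.03254,.17735],[-153.083,.259,-99.031]),
([24.8,.5,-58.2,57.6,-17.2,-87.8],[.57022,.03713,.11904],[-153.921,-.191,-99.461])]
rx,ry,rz=[lambda a,k=k:R.from_euler(k,a,degrees=True).as_matrix() for k in "xyz"]
def fk(q,k):
    h,a,L2,L3,e,d,L6,e6,s4=k
    A=rz(q[0])@ry(q[1]); p=np.array([0,0,h])+rz(q[0])@[a,d,0]
    p=p+A@[0,0,L2]; B=A@ry(-q[2]); p=p+B@[L3,0,e]
    C=B@rx(q[3])@ry(-q[4]); p=p+C@[L6,0,e6]
    # tool z = C x-axis ; last roll
    Z=C@rx(q[5]);   # tool: z = x axis
    return p,Z
def res(k):
    o=[]
    for q,p,e in D:
        f,Z=fk(q,k); o+=list(f-p)
    return np.array(o)
k0=[.3,0,.4,.4,0,-.19,.25,0,0]
def solve():
    b=None
    for h in(.2,.4):
        for L in(.3,.5):
            o=least_squares(lambda k:np.r_[res(k),1e-4*(k-np.array(k0))],[h,0,L,L,0,-.19,.25,0,0])
            if b is None or o.cost<b.cost: b=o
    return b.x
if __name__=="__main__":
    K=solve(); print(K.round(4)); print((res(K)*1000).round(1).reshape(-1,3))
    for q,p,e in D:
        Z=fk(q,K)[1]; T=R.from_euler("xyz",e,degrees=True).as_matrix(); print((Z.T@T).round(2).tolist())
E
python3 kin.py
```

```text
[-0.5475  0.3644  0.4362  0.0464  0.2258 -0.1979 -0.163  -0.0108  0.    ]
[[-18.   11.2  27.6]
 [  3.4  -5.2 -53.1]
 [ 26.2  21.   59.5]
 [-28.1  32.5 -27.7]
 [ -1.7 -27.7  -6.3]]
[[-0.0, -0.0, 1.0], [-0.84, 0.54, 0.0], [-0.54, -0.84, -0.0]]
[[0.0, -0.0, 1.0], [-0.26, 0.97, 0.0], [-0.97, -0.26, 0.0]]
[[-0.0, 0.0, 1.0], [-0.77, -0.64, 0.0], [0.64, -0.77, 0.0]]
[[-0.44, 0.46, 0.77], [0.15, 0.88, -0.44], [-0.88, -0.08, -0.46]]
[[-0.41, 0.25, 0.88], [-0.37, 0.83, -0.41], [-0.83, -0.49, -0.25]]
```

```bash
sed -i 's/rx(q\[3\])/rx(-q[3])/; s/rx(q\[5\])/rx(-q[5])/; s/h,a,L2,L3,e,d,L6,e6,s4=k/h,a,L2,L3,e,d,L6,L2x,s4=k/; s/p=p+A@\[0,0,L2\]/p=p+A@[0,0,L2]/; s/\[L6,0,e6\]/[L6,0,0]/' kin.py
python3 kin.py
```

```text
[-0.0453  0.2204  0.5263  0.2097  0.1066 -0.1827  0.2669  0.      0.    ]
[[  1.   12.3  16.6]
 [ -6.6   6.8 -32.8]
 [  5.1  19.7  37.7]
 [ -7.2  16.3 -19.7]
 [  7.7 -44.8  -1.7]]
[[-0.0, -0.0, 1.0], [-1.0, 0.0, -0.0], [-0.0, -1.0, -0.0]]
[[-0.0, -0.0, 1.0], [-1.0, -0.0, -0.0], [0.0, -1.0, -0.0]]
[[-0.0, 0.0, 1.0], [-1.0, 0.0, -0.0], [-0.0, -1.0, 0.0]]
[[0.0, -0.0, 1.0], [-1.0, 0.0, 0.0], [-0.0, -1.0, -0.0]]
[[0.0, 0.0, 1.0], [-1.0, 0.0, 0.0], [-0.0, -1.0, 0.0]]
```

```bash
sed -i 's/p=p+C@\[L6,0,0\]/p=p+A@[L2x,0,0]+C@[L6,s4,0]/; s/k0=.*/k0=[.25,0,.5,.5,0,-.02,.25,0,-.17]/; s/\[h,0,L,L,0,-.19,.25,0,0\]/[h,0,L,L,0,-.02,.25,0,-.17]/' kin.py
python3 kin.py | head -7
```

```text
[ 1.971e-01  1.700e-03  6.023e-01  4.625e-01  2.000e-04 -5.000e-04
  4.111e-01 -7.000e-04 -1.912e-01]
[[ 0.1 -0.4  0.3]
 [-0.1  0.1 -0.2]
 [-0.2 -0.1 -0.2]
 [ 0.   0.2  0.4]
 [-0.1 -0.2 -0.3]]
```

The model now fits to 0.4 mm. Next I check which goals are reachable, over all branches.

```bash
cat >> kin.py <<'E'
LO=np.array([-176,-82,-58.2,-173.8,-174.7,-.2]);LO[5]=-173;HI=np.array([176,121.7,71.7,95.5,-.2,173])
Q=np.array([[0,0,1],[-1,0,0],[0,-1,0.]])
def ik(P,Rg,K,n=40,seed=0,rw=.3):
    g=np.random.default_rng(seed); sol=[]
    def f(q):
        p,Z=fk(q,K); return np.r_[p-P,rw*R.from_matrix((Z@Q).T@Rg).as_rotvec()]
    for i in range(n):
        q0=g.uniform(LO,HI)
        o=least_squares(f,q0,bounds=(LO,HI),x_scale=50,max_nfev=80)
        sol.append((np.linalg.norm(o.fun),o.x))
    sol.sort(key=lambda s:s[0]); out=[]
    for c,x in sol:
        if c<(1e-3 if out or sol[0][0]<1e-3 else 1) and not any(np.abs(x-y).max()<3 for _,y in out): out.append((c,x))
        if len(out)>=4 : break
    return out
E
cat > t.py <<'E'
from kin import *
K=solve()
for nm,a in dict(home=(45,0),pre=(80,2),pre30=(80,30)).items():
  for flip in(0,1):
    P,Rg=goal(*a); Rg=Rg@rz(180*flip)
    s=ik(P,Rg,K); print(nm,flip,[(round(c,4),x.round(0).tolist()) for c,x in s[:3]],flush=True)
E
time python3 t.py
```

```text
home 0 [(np.float64(0.0208), [-16.0, 8.0, -51.0, -168.0, -0.0, 173.0])]
home 1 [(np.float64(0.0192), [-16.0, 7.0, -52.0, -174.0, -0.0, -0.0])]
pre 0 [(np.float64(0.0276), [-15.0, 8.0, -49.0, -168.0, -0.0, 173.0])]
pre 1 [(np.float64(0.0238), [-16.0, 8.0, -50.0, -174.0, -0.0, -1.0])]
pre30 0 [(np.float64(0.037), [-15.0, 5.0, -50.0, -169.0, -0.0, 173.0])]
pre30 1 [(np.float64(0.0326), [-16.0, 4.0, -52.0, -174.0, -0.0, -1.0])]
real	0m22.982s
user	0m22.609s
sys	0m0.160s
```

```bash
cat > t.py <<'E'
from kin import *
from concurrent.futures import ProcessPoolExecutor
K=solve()
def g2(dx,gz,lean,beta,off=.052):
    # grasp point at deck (dx,0,gz) for flat part; tool leaned down-slope by lean, then about part's x by beta
    D=deckT(DECK)[:3,:3]@ry(-lean)@rx(beta)
    Rg=np.c_[-D[:,1],-D[:,0],-D[:,2]]
    return dk(DECK,(dx,0,gz))[0]+Rg@[0,0,off],Rg
def job(a):
    nm,dx,gz,lean,b=a; s=ik(*g2(dx,gz,lean,b),K,n=16); return a,[(round(c*1000,1),x.round(0).tolist()) for c,x in s[:2]]
if __name__=="__main__":
    J=[(nm,dx,gz,l,b) for nm,dx,gz,l in(("home",45,30,0),("pre",80,33,0),("ruler",110,35,12)) for b in(-60,-45,-30,-20,-10,10,20,30,45,60)]
    with ProcessPoolExecutor() as ex:
        for a,s in ex.map(job,J): print(a,s,flush=True)
E
OMP_NUM_THREADS=1 timeout 500 python3 t.py
```

```text
('home', 45, 30, 0, -60) [(np.float64(0.0), [51.0, 38.0, -42.0, 43.0, -71.0, -117.0])]
('home', 45, 30, 0, -45) [(np.float64(0.0), [49.0, 28.0, -52.0, 53.0, -58.0, -119.0])]
('home', 45, 30, 0, -30) [(np.float64(11.5), [42.0, 19.0, -58.0, 64.0, -45.0, -120.0])]
('home', 45, 30, 0, -20) [(np.float64(33.0), [37.0, 15.0, -58.0, 65.0, -37.0, -113.0])]
('home', 45, 30, 0, -10) [(np.float64(31.1), [-18.0, 7.0, -51.0, -166.0, -0.0, 173.0])]
('home', 45, 30, 0, 10) [(np.float64(39.5), [24.0, 8.0, -50.0, -15.0, -0.0, -13.0])]
('home', 45, 30, 0, 20) [(np.float64(0.0), [18.0, 7.0, -41.0, -39.0, -8.0, 15.0])]
('home', 45, 30, 0, 30) [(np.float64(0.0), [-5.0, 11.0, -32.0, -64.0, -31.0, 56.0])]
('home', 45, 30, 0, 45) [(np.float64(0.0), [-20.0, 20.0, -27.0, -72.0, -53.0, 75.0])]
('home', 45, 30, 0, 60) [(np.float64(0.0), [-27.0, 31.0, -22.0, -73.0, -71.0, 84.0])]
('pre', 80, 33, 0, -60) [(np.float64(0.0), [48.0, 37.0, -40.0, 45.0, -73.0, -114.0])]
('pre', 80, 33, 0, -45) [(np.float64(0.0), [46.0, 27.0, -49.0, 53.0, -60.0, -115.0])]
('pre', 80, 33, 0, -30) [(np.float64(0.0), [38.0, 18.0, -58.0, 68
[... 805 characters left out ...]
10, 35, 12, -30) [(np.float64(17.1), [36.0, 19.0, -58.0, 80.0, -50.0, -132.0])]
('ruler', 110, 35, 12, -20) [(np.float64(41.3), [29.0, 15.0, -58.0, 86.0, -41.0, -128.0])]
('ruler', 110, 35, 12, -10) [(np.float64(31.1), [-19.0, 6.0, -49.0, -166.0, -7.0, 173.0])]
('ruler', 110, 35, 12, 10) [(np.float64(26.9), [7.0, 8.0, -35.0, -78.0, -0.0, 66.0])]
('ruler', 110, 35, 12, 20) [(np.float64(0.0), [6.0, 7.0, -34.0, -63.0, -11.0, 51.0])]
('ruler', 110, 35, 12, 30) [(np.float64(0.0), [-11.0, 11.0, -30.0, -77.0, -32.0, 76.0])]
('ruler', 110, 35, 12, 45) [(np.float64(0.0), [-23.0, 20.0, -25.0, -78.0, -55.0, 87.0])]
('ruler', 110, 35, 12, 60) [(np.float64(0.0), [-28.0, 30.0, -19.0, -77.0, -72.0, 92.0])]
```

β = +30° (tool top leaning toward deck -y) reaches everything, for the tray and the ruler. So I put the tray back on its spot and regrip both parts leaning 30° along their ribs. First I check the leaned bench grips.

```bash
cat >> kin.py <<'E'
def bench(x,y,yawtool,beta,gz=.032,off=.052):
    """square tool yaw (deg), lean top toward square tool +x by beta"""
    B=rz(yawtool)@rx(180)@ry(-beta)   # tool frame after lean about its own y
    return np.array([x,y,gz])+B@[0,0,off],B
def deckg(dx,gz,lean=0,beta=30,dy=0,off=.052,p=None):
    p=DECK if p is None else p
    D=deckT(p)[:3,:3]@ry(-lean)@rx(beta); Rg=np.c_[-D[:,1],-D[:,0],-D[:,2]]
    return dk(p,(dx,dy,gz))[0]+Rg@[0,0,off],Rg
def to(P,Rg,s=None):
    s=s or r.get_state(); Rt=R.from_euler("xyz",s["eef_rot"],degrees=True).as_matrix()
    return ((P-s["tcp_pos"])/.025).round(2).tolist(),R.from_matrix(Rg@Rt.T).as_rotvec(degrees=True).round(1).tolist()
E
python3 - <<'E'
from kin import *
K=solve()
P,B=bench(.537,.33,-20.6,30); print("tray lean",P.round(3),"tool up dir",(-B[:,2]).round(2))
Pr,Br=bench(.4947,-.3066,-155.4,30); 
for n,(p,b) in dict(tray=(P,B),trayFlip=bench(.537,.33,159.4,30),ruler=(Pr,Br),rulerflip=bench(.4947,-.3066,24.6,30),deck=deckg(45,32),pre=deckg(80,60),rul=deckg(110,35,13)).items():
    print(n,p.round(3),(-b[:,2]).round(2),[(round(c*1000,1),x.round(0).tolist()) for c,x in ik(p,b,K,n=14)[:3]])
s=r.get_state(); P0,B0=np.array([.5372,.3298,-.0205]),rz(-20.6)@rx(180)
print(s["tcp_pos"],to(P0,B0,s))
E
```

```text
tray lean [ 0.513  0.339 -0.013] tool up dir [ 0.47 -0.18  0.87]
tray [ 0.513  0.339 -0.013] [ 0.47 -0.18  0.87] [(np.float64(0.0), [34.0, 40.0, 7.0, -25.0, -77.0, 45.0])]
trayFlip [ 0.561  0.321 -0.013] [-0.47  0.18  0.87] [(np.float64(0.0), [48.0, 24.0, -53.0, 87.0, -28.0, 118.0])]
ruler [ 0.518 -0.296 -0.013] [-0.45 -0.21  0.87] [(np.float64(0.0), [-33.0, 23.0, -20.0, -43.0, -38.0, -0.0])]
rulerflip [ 0.471 -0.317 -0.013] [0.45 0.21 0.87] [(np.float64(0.0), [-4.0, 36.0, -17.0, 15.0, -64.0, 108.0])]
deck [0.537 0.062 0.041] [-0.51 -0.42  0.75] [(np.float64(0.0), [-4.0, 11.0, -32.0, -64.0, -31.0, 55.0])]
pre [0.553 0.06  0.083] [-0.51 -0.42  0.75] [(np.float64(0.0), [-1.0, 7.0, -30.0, -55.0, -32.0, 43.0])]
rul [0.599 0.052 0.082] [-0.66 -0.4   0.63] [(np.float64(0.0), [-12.0, 11.0, -30.0, -79.0, -33.0, 79.0])]
[0.56991537 0.03716702 0.1195563 ] ([-1.31, 11.71, -5.6], [-14.0, 24.6, 77.4])
```

```bash
python3 -m creep '[[0,-0.5,0.97,0.5,-1.17,2.05,6.45],[0,-0.5,0.97,0.5,-1.17,2.05,6.45],[0,-0.5,0.97,0.5,-1.17,2.05,6.45],[0,-0.5,0.97,0,-1.17,2.05,6.45],[0,0,0.97,0,-1.17,2.05,6.45],[0,0,0.97,0,-1.17,2.05,6.45],[0,0,0.97,0,-1.17,2.05,6.45],[0,0,0.97,0,-1.17,2.05,6.45]]' 35
python3 -m creep '[[0,0.2,0.97,-0.5,-1.17,2.05,6.45],[0,0.2,0.97,-0.5,-1.17,2.05,6.45],[0,0.2,0.97,-0.5,-1.17,2.05,6.45],[0,0.1,0.97,-0.5,-1.17,2.05,6.45],[0,0,0,0,0,0,0],[0,0,0,0,0,0,0]]' 35
python3 - <<'E'
from kin import *
print(r.get_state()["joints"].round(0),to(np.array([.5372,.3298,-.0205]),rz(-20.6)@rx(180)))
E
```

```text
time_s: 14.87
tcp_pos: [0.5329, 0.2128, 0.1536]
eef_rot: [-169.4, -4.8, -51.1]
contact_force: [0.5, -0.2, -1.3]
gripper_width: 0.0139
gripper_force: 35.0
time_s: 15.37
tcp_pos: [0.5507, 0.3089, 0.1011]
eef_rot: [-178.3, -1.3, -25.2]
contact_force: [-1.0, -0.4, -1.9]
gripper_width: 0.0137
gripper_force: 35.0
[ 47.  19. -15.   1. -54.  17.] ([-0.54, 0.84, -4.86], [-1.1, 1.9, 4.5])
```

```bash
python3 -m creep '[[0,-0.27,0.42,-0.8,-0.55,0.95,2.25],[0,-0.27,0.42,-1,-0.55,0.95,2.25],[0,0,0,-1,0,0,0],[0,0,0,-1,0,0,0],[0,0,0,-0.7,0,0,0],[0,0,0,-0.2,0,0,0],[0,0,0,0,0,0,0]]' 35
python3 - <<'E'
from kin import *
s=r.get_state();print(s["contact_force"],to(np.array([.5372,.3298,-.0215]),rz(-20.6)@rx(180),s))
E
```

```text
time_s: 15.95
tcp_pos: [0.537, 0.3274, -0.015]
eef_rot: [-180.0, -0.1, -20.8]
contact_force: [0.3, -0.3, -2.4]
gripper_width: 0.0139
gripper_force: 35.0
[ 0.28636641 -0.32826321 -2.44288048] ([0.01, 0.1, -0.26], [-0.0, 0.1, 0.2])
```

```bash
python3 -m creep '[[0,0,0.1,-0.15,0,0,0.2],[0,0,0,-0.1,0,0,0],[40,0,0,0,0,0,0],[40,0,0,0,0,0,0],[40,0,0,0,0,0,0],[40,0,0,0,0,0,0],[40,0,0,0,0,0,0],[40,0,0,0.4,0,0,0]]' 35
python3 -m creep '[[40,0,0,0.8,0,0,0],[40,0,0,0.8,0,0,0],[40,0,0,0.5,0,0,0],[40,0,0,0,0,0,0]]' 35
python3 - <<'E'
from kin import *
c=capture("wrist");s=r.get_state()
m,cf=pick(c,"tray",proj(c,[[.537,.33,.02]])[0]); f=fit([(c,m)],TRAY,[.537,.33,1.212]); print(cf,f)
S=capture("side"); m,cf=pick(S,"tray",(215,311)); 
x,y,t=f[0]; P,B=bench(x,y,np.degrees(t)-90,30); up=-B[:,2]
print(P,to(P+.045*up,B,s),(up/.025*.045).round(2))
print(s["tcp_pos"],s["gripper_width"])
E
```

```text
time_s: 16.62
tcp_pos: [0.5372, 0.3297, -0.0121]
eef_rot: [180.0, -0.0, -20.6]
contact_force: [-0.0, -0.8, -0.1]
gripper_width: 0.0394
gripper_force: 0.0
time_s: 16.95
tcp_pos: [0.54, 0.3322, 0.0459]
eef_rot: [-179.6, -0.3, -20.5]
contact_force: [0.4, 0.4, -0.1]
gripper_width: 0.0399
gripper_force: 0.0
0.75 (array([0.5391608 , 0.33159059, 1.21030502]), np.float64(0.25730006998223526))
[ 0.51483199  0.34076167 -0.01303332] ([-0.13, 0.05, -0.73], [10.3, 28.4, -0.0]) [ 0.84 -0.32  1.56]
[0.53924041 0.33163979 0.04420801] 0.04012895824095731
```

```bash
python3 -m creep '[[40,0,0,0,2.06,5.68,0],[40,0,0,0,2.06,5.68,0],[40,0,0,0,2.06,5.68,0],[40,-0.1,0,0,2.06,5.68,0],[40,-0.1,0,-0.2,2.06,5.68,0],[40,0,0,-0.2,0,0,0],[40,0,0,0,0,0,0],[40,0,0,0,0,0,0]]' 35
python3 - <<'E'
from kin import *
s=r.get_state()
P,B=bench(.5373,.3297,-20.6,30); up=-B[:,2]
for d in(.04,.015,0): print(d,to(P+d*up,B,s))
print(s["tcp_pos"],s["joints"].round(0))
E
```

```text
time_s: 17.82
tcp_pos: [0.5327, 0.33, 0.0301]
eef_rot: [179.6, 30.1, -20.8]
contact_force: [-0.3, 0.5, -0.7]
gripper_width: 0.0402
gripper_force: 0.0
0.04 ([-0.04, 0.07, -0.34], [0.3, -0.2, -0.0])
0.015 ([-0.51, 0.25, -1.21], [0.3, -0.2, -0.0])
0 ([-0.79, 0.35, -1.73], [0.3, -0.2, -0.0])
[0.53272764 0.32999241 0.03013901] [ 33.  39.  11. -24. -83.  44.]
```

```bash
python3 -m creep '[[40,-0.25,0.13,-0.6,0.3,-0.2,0],[40,-0.26,0.12,-0.6,0,0,0],[40,-0.1,0.04,-0.2,0,0,0],[40,-0.08,0.03,-0.15,0,0,0],[40,0,0,0,0,0,0]]' 35
python3 -m creep '[[40,-0.1,0.03,-0.17,0,0,0],[40,0,0,0,0,0,0]]' 35
python3 - <<'E'
from kin import *
s=r.get_state()
P,B=bench(.5373,.3297,-20.6,30); print(to(P,B,s),s["contact_force"])
E
```

```text
time_s: 18.23
tcp_pos: [0.5151, 0.3393, -0.0064]
eef_rot: [-179.8, 30.0, -20.4]
contact_force: [-0.6, 0.5, 0.0]
gripper_width: 0.0402
gripper_force: 0.0
time_s: 18.4
tcp_pos: [0.5133, 0.3398, -0.0109]
eef_rot: [-179.8, 30.0, -20.4]
contact_force: [-0.7, 0.0, 0.5]
gripper_width: 0.0401
gripper_force: 0.0
([-0.01, -0.04, -0.09], [-0.2, 0.1, -0.1]) [-0.66941247  0.02246766  0.54889991]
```

Close and lift, then work out the route to the slope.

```bash
python3 -m creep '[[40,-0.01,-0.04,-0.06,-0.2,0.1,-0.1],[0,0,0,0,0,0,0],[0,0,0,0,0,0,0],[0,0,0,0,0,0,0],[0,0,0,0,0,0,0],[0,0,0,0,0,0,0],[0,0,0,0,0,0,0],[0,0,0,0,0,0,0]]' 40
python3 -m creep '[[0,0,0,0,0,0,0],[0,0,0,0,0,0,0]]' 40
python3 - <<'E'
from h import *
s=r.get_state(); np.save("grip.npy",np.r_[s["tcp_pos"],s["eef_rot"]]); print(s["tcp_pos"],s["eef_rot"])
E
python3 -m creep '[[0,0,0,0.4,0,0,0],[0,0,0,0.8,0,0,0],[0,0,0,1,0,0,0],[0,0,0,1,0,0,0],[0,0,0,1,0,0,0],[0,0,0,0.8,0,0,0],[0,0,0,0,0,0,0]]' 40
cat >> kin.py <<'E'
def held(file,part):
    """tool pose in part frame, from saved grip state and part bench pose (x,y,yaw deg)"""
    g=np.load(file); T=R.from_euler("xyz",g[3:],degrees=True).as_matrix(); B=rz(part[2])
    return B.T@(g[:3]-[part[0],part[1],0]),B.T@T
def place(h,dx,dz,dy=0,lean=0,flip=0,p=None,yaw=0):
    p=DECK if p is None else p; D=deckT(p)[:3,:3]@rz(yaw)@ry(-lean)@rz(180*flip)
    return dk(p,(dx,dy,dz))[0]+D@h[0],D@h[1]
E
python3 - <<'E'
from kin import *
K=solve(); s=r.get_state(); h=held("grip.npy",(.5373,.3297,69.4))
for f in(0,1):
  P,B=place(h,80,30,flip=f); print(f,P.round(3),to(P,B,s),(-B[:,2]).round(2))
P,B=place(h,80,30,flip=0); P1,_=place(h,80,30,flip=0)
from scipy.optimize import least_squares
print(s["tcp_pos"],s["joints"].round(0))
E
```

```text
time_s: 19.07
tcp_pos: [0.5135, 0.3385, -0.0127]
eef_rot: [179.9, 30.0, -20.7]
contact_force: [1.4, -0.3, 0.4]
gripper_width: 0.0139
gripper_force: 40.0
time_s: 19.23
tcp_pos: [0.5134, 0.3385, -0.0127]
eef_rot: [179.9, 30.0, -20.7]
contact_force: [1.1, 1.1, 0.3]
gripper_width: 0.0139
gripper_force: 40.0
[ 0.51343686  0.33852372 -0.01269057] [179.93632204  30.03232116 -20.67909138]
time_s: 19.82
tcp_pos: [0.5153, 0.339, 0.1177]
eef_rot: [-179.7, 29.8, -20.5]
contact_force: [-0.3, 1.1, -0.4]
gripper_width: 0.0137
gripper_force: 40.0
0 [0.552 0.059 0.085] ([1.46, -11.18, -1.31], [16.4, -27.7, -76.8]) [-0.51 -0.42  0.75]
1 [0.544 0.009 0.085] ([1.14, -13.19, -1.3], [-30.0, -17.0, 98.5]) [-0.35  0.56  0.75]
[0.51527245 0.33903283 0.11766019] [ 34.  33.  13. -24. -88.  40.]
```

```bash
cat > sim.py <<'E'
from kin import *
def inbox(pts,b,m): lo,hi=b.min(0)-m,b.max(0)+m; return ((pts>lo)&(pts<hi)).all(1).any()
g=lambda a,b,n:np.linspace(a,b,n)
OBS=np.array([(x,y,z) for x in(197,209,221) for y in g(-135,135,60) for z in(110,119,128)]+[(x,y,z) for x in(204,214) for y in(-133,-123,123,133) for z in g(0,128,30)]+[(x,y,0) for x in g(-12,215,40) for y in g(-120,120,40)]+[(x,y,z) for x in(180,187,194) for y in g(-110,110,40) for z in(11,22)]+[(x,y,z) for x in g(0,30,8) for y in(-88,-78,78,88) for z in(5,11)]+[(x,y,z) for x in(0,9) for y in g(-88,88,30) for z in(12,15)],float)
def run(rows,h,parts,s=None,K=None):
    s=s or r.get_state(); P=np.array(s["tcp_pos"]);T=R.from_euler("xyz",s["eef_rot"],degrees=True).as_matrix(); q=np.array(s["joints"])
    W=dk(DECK,OBS); K=solve()
    for i,w in enumerate(rows):
        P=P+np.array(w[1:4])*.025; T=R.from_rotvec(w[4:],degrees=True).as_matrix()@T
        t=(W-P)@T; hit=[]
        for m in(.003,.01,.02,.03):
            if inbox(t,np.array([[-.039,-.0965,-.35],[.039,.0965,-.099]]),m): hit.append(f"body{m}"); break
        if h:
            pt=t@h[1].T+h[0]; 
            for m in(0.,.003,.01):
                if any(inbox(pt,b,m) for b in parts): hit.append(f"part{m}"); break
        f=lambda x:(lambda a:np.r_[a[0]-P,.3*R.from_matrix((a[1]@Q).T@T).as_rotvec()])(fk(x,K))
        o=least_squares(f,np.clip(q,LO+.01,HI-.01),bounds=(LO,HI),x_scale=50); dq=np.abs(o.x-q).max(); q=o.x
        print(i,P.round(3),q.round(0).astype(int).tolist(),"err",round(np.linalg.norm(o.fun)*1000,1),"dq",round(dq,1),hit)
E
python3 - <<'E'
from sim import *
h=held("grip.npy",(.5373,.3297,69.4)); t=[1.37,-2.31,-6.4]
rows=[[0,-.4,-.93,.3]+t]*4+[[0,.0,-.93,.3]+t]*4+[[0,.5,-.93,-.3]+t]*4+[[0,.7,0,-1,0,0,0],[0,.35,0,-1,0,0,0]]
run(rows,h,TRAY)
E
```

```text
0 [0.505 0.316 0.125] [32, 28, 7, -25, -83, 38] err 0.0 dq 6.3 []
1 [0.495 0.293 0.133] [30, 23, 1, -27, -78, 36] err 0.0 dq 5.8 []
2 [0.485 0.269 0.14 ] [28, 18, -5, -28, -73, 34] err 0.0 dq 5.4 []
3 [0.475 0.246 0.148] [26, 14, -10, -29, -69, 32] err 0.0 dq 5.1 []
4 [0.475 0.223 0.155] [23, 10, -14, -30, -65, 30] err 0.0 dq 3.9 []
5 [0.475 0.2   0.163] [20, 6, -17, -31, -61, 28] err 0.0 dq 3.9 []
6 [0.475 0.176 0.17 ] [18, 2, -20, -32, -57, 26] err 0.0 dq 3.8 []
7 [0.475 0.153 0.178] [16, -1, -24, -33, -53, 24] err 0.0 dq 3.8 []
8 [0.488 0.13  0.17 ] [13, -2, -26, -35, -48, 24] err 0.0 dq 5.0 []
9 [0.5   0.107 0.163] [10, -3, -29, -37, -43, 24] err 0.0 dq 5.1 ['body0.03']
10 [0.513 0.083 0.155] [7, -3, -31, -41, -38, 25] err 0.0 dq 5.0 ['body0.03']
11 [0.525 0.06  0.148] [4, -3, -32, -45, -33, 27] err 0.0 dq 4.8 ['body0.02']
12 [0.543 0.06  0.123] [2, 1, -31, -49, -33, 33] err 0.0 dq 6.3 ['body0.01']
13 [0.552 0.06  0.098] [0, 5, -30, -53, -32, 39] err 0.0 dq 6.2 ['body0.02']
```

```bash
python3 -m creep '[[0,-0.4,-0.93,0.3,1.37,-2.31,-6.4],[0,-0.4,-0.93,0.3,1.37,-2.31,-6.4],[0,-0.4,-0.93,0.3,1.37,-2.31,-6.4],[0,-0.4,-0.93,0.3,1.37,-2.31,-6.4],[0,0,-0.93,0.3,1.37,-2.31,-6.4],[0,0,-0.93,0.3,1.37,-2.31,-6.4],[0,0,-0.93,0.3,1.37,-2.31,-6.4],[0,0,-0.93,0.3,1.37,-2.31,-6.4]]' 40
python3 -m creep '[[0,0.4,-0.93,-0.3,1.37,-2.31,-6.4],[0,0.4,-0.93,-0.3,1.37,-2.31,-6.4],[0,0.4,-0.93,-0.3,1.37,-2.31,-6.4],[0,0.4,-0.93,-0.3,1.37,-2.31,-6.4],[0,0.2,0,-0.8,0,0,0],[0,0.4,0,-0.9,0,0,0],[0,0,0,0,0,0,0],[0,0,0,0,0,0,0]]' 40
python3 - <<'E'
from kin import *
s=r.get_state(); h=held("grip.npy",(.5373,.3297,69.4))
print(s["tcp_pos"],s["joints"].round(0))
for x,z in((80,30),(80,12),(80,4)): print(x,z,to(*place(h,x,z),s))
E
```

```text
time_s: 20.48
tcp_pos: [0.4724, 0.1507, 0.1727]
eef_rot: [-157.8, 23.6, -62.6]
contact_force: [-0.1, -0.2, -2.0]
gripper_width: 0.0141
gripper_force: 40.0
time_s: 21.15
tcp_pos: [0.5273, 0.0589, 0.0984]
eef_rot: [-146.7, 26.1, -83.4]
contact_force: [-0.2, 0.4, -2.0]
gripper_width: 0.0135
gripper_force: 40.0
[0.52734259 0.0588777  0.09844028] [ -0.   3. -32. -53. -33.  39.]
80 30 ([0.98, 0.02, -0.54], [-0.4, -0.4, -0.1])
80 12 ([1.33, -0.03, -1.16], [-0.4, -0.4, -0.1])
80 4 ([1.49, -0.06, -1.44], [-0.4, -0.4, -0.1])
```

```bash
python3 -m creep '[[0,0.5,0,-0.3,-0.2,-0.2,0],[0,0.5,0,-0.4,-0.2,-0.2,0],[0,0.33,-0.03,-0.4,0,0,-0.1],[0,0,0,-0.06,0,0,0],[0,0,0,0,0,0,0]]' 40
python3 - <<'E'
from kin import *
s=r.get_state(); h=held("grip.npy",(.5373,.3297,69.4))
print(s["tcp_pos"],s["contact_force"])
for x,z in((80,12),(80,4),(80,0)): print(x,z,to(*place(h,x,z),s))
T=R.from_euler("xyz",s["eef_rot"],degrees=True).as_matrix()
A=T@h[1].T; o=s["tcp_pos"]-A@h[0]
M=deckT(DECK); print("tray in deck mm",(M[:3,:3].T@(o-M[:3,3])*1000).round(1), R.from_matrix(M[:3,:3].T@A).as_rotvec(degrees=True).round(1))
# measured corners of visible tray in each view vs prediction
for n in("top","side","wrist"):
    c=capture(n); m,cf=pick(c,"tray",proj(c,[o])[0])
    if m is None: print(n,"none"); continue
    m=m>0; uv=np.vstack([proj(c,q@A.T+o) for q in TRAY]); print(n,round(cf,2),"pred",uv.min(0).round(1),uv.max(0).round(1),"seen",[np.where(m)[1].min(),np.where(m)[0].min(),np.where(m)[1].max(),np.where(m)[0].max()])
    best=[]
    for dy in range(-8,9,2):
        for dx in range(-8,9,2):
            mm=np.zeros((384,512),np.uint8)
            for q in TRAY: cv2.fillConvexPoly(mm,cv2.convexHull(proj(c,q@A.T+o+M[:3,:3]@[dx/1000,dy/1000,0]).round().astype(np.int32)),1)
            best.append((int((m&(mm==0)).sum()),int(mm.sum()-(m&(mm>0)).sum()),dx,dy))
    best.sort(); print(best[:6])
E
```

```text
time_s: 21.57
tcp_pos: [0.5611, 0.0589, 0.0711]
eef_rot: [-146.1, 25.7, -83.1]
contact_force: [0.1, 1.2, -1.9]
gripper_width: 0.0142
gripper_force: 40.0
[0.56107738 0.05894763 0.07105498] [ 0.12357041  1.1940866  -1.9155313 ]
80 12 ([-0.01, -0.04, -0.07], [0.0, 0.2, -0.1])
80 4 ([0.14, -0.06, -0.35], [0.0, 0.2, -0.1])
80 0 ([0.22, -0.08, -0.48], [0.0, 0.2, -0.1])
tray in deck mm [81.   1.  13.4] [ 0.  -0.2  0.1]
top 0.88 pred [222.9 149.6] [273.5 184.6] seen [np.int64(223), np.int64(150), np.int64(247), np.int64(177)]
[(0, 902, 2, 4), (0, 911, 0, 0), (0, 914, 2, 2), (0, 922, 0, 4), (0, 924, 2, 8), (0, 936, 0, 2)]
side 0.55 pred [211.3 180.4] [256.7 234.9] seen [np.int64(213), np.int64(183), np.int64(252), np.int64(233)]
[(0, 450, 0, 2), (0, 471, 0, 0), (0, 479, 2, 4), (0, 491, 0, 6), (1, 435, 0, -2), (1, 480, 0, 8)]
wrist 0.93 pred [145.5  95.2] [367.6 285. ] seen [np.int64(146), np.int64(96), np.int64(365), np.int64(258)]
[(0, 9737, 0, -6), (3, 7968, 0, -2), (16, 10701, 0, -8), (17, 7135, 0, 0), (19, 8900, 0, -4), (265, 10002, 2, -6)]
```

Run:
```python
from kin import *
def prof(c,pts):
    g=cv2.cvtColor(c["frame"],cv2.COLOR_RGB2GRAY).astype(np.float32); u=proj(c,dk(DECK,pts)).astype(np.float32)
    return cv2.remap(g,u[:,:1],u[:,1:],cv2.INTER_LINEAR)[:,0].round().astype(int)
for n in("wrist","side","top"):
    c=capture(n); ys=np.arange(-124,-64,2)
    print(n,"-y: y",ys[0],ys[-1]); 
    for x in(14,20,25): print(x,prof(c,[(x,y,11) for y in ys]).tolist())
    print("plate edge -120:",prof(c,[(60,y,0) for y in np.arange(-132,-106,2)]).tolist())
    print("+y:",prof(c,[(20,-y,11) for y in ys]).tolist())
    print("plate edge +120:",prof(c,[(60,-y,0) for y in np.arange(-132,-106,2)]).tolist())
    print("along x, y=-83:",prof(c,[(x,-83,11) for x in range(8,44,2)]).tolist())
```

```text
wrist -y: y -124 -66
14 [0, 0, 0, 0, 0, 0, 0, 0, 159, 162, 162, 160, 160, 158, 162, 159, 128, 120, 193, 201, 202, 202, 202, 170, 161, 164, 164, 163, 158, 155]
20 [0, 0, 0, 0, 0, 0, 0, 0, 157, 159, 163, 157, 157, 164, 165, 162, 130, 118, 194, 203, 202, 203, 203, 170, 166, 117, 120, 141, 112, 113]
25 [0, 0, 0, 0, 0, 0, 0, 0, 157, 157, 160, 153, 153, 158, 156, 151, 127, 117, 194, 202, 202, 202, 203, 170, 161, 114, 116, 116, 116, 115]
plate edge -120: [0, 0, 0, 0, 0, 0, 0, 0, 0, 0, 0, 0, 0]
+y: [46, 47, 48, 48, 48, 48, 48, 47, 47, 46, 46, 49, 48, 47, 47, 49, 48, 47, 48, 48, 45, 47, 48, 48, 48, 48, 47, 50, 48, 47]
plate edge +120: [50, 56, 69, 81, 84, 85, 88, 88, 86, 85, 84, 81, 75]
along x, y=-83: [201, 160, 202, 201, 201, 202, 202, 202, 202, 201, 201, 202, 160, 157, 157, 159, 161, 156]
side -y: y -124 -66
14 [70, 60, 54, 55, 56, 62, 70, 82, 91, 94, 88, 79, 78, 75, 72, 68, 65, 64, 63, 63, 64, 69, 70, 71, 70, 75, 79, 87, 97, 111]
20 [59, 57, 56, 56, 57, 64, 75, 86, 94, 94, 84, 72, 63, 58, 58, 58, 58, 56, 55, 54, 53, 53, 53, 54, 54, 55, 57, 67, 86, 106]
25 [58, 56, 55, 56, 57, 64, 75, 86, 
[... 565 characters left out ...]
58, 60, 62, 65, 67, 65, 65, 68, 68, 68, 70, 71, 68, 67, 66]
20 [62, 62, 62, 62, 61, 59, 56, 54, 52, 52, 53, 55, 55, 55, 57, 59, 61, 63, 65, 64, 65, 68, 67, 67, 67, 67, 67, 68, 68, 67]
25 [59, 59, 60, 62, 62, 61, 61, 59, 55, 54, 54, 54, 54, 56, 59, 61, 62, 62, 60, 63, 66, 66, 66, 66, 68, 69, 67, 66, 67, 66]
plate edge -120: [140, 129, 105, 84, 60, 54, 53, 51, 51, 53, 55, 57, 57]
+y: [146, 127, 118, 111, 110, 109, 111, 110, 109, 108, 107, 107, 108, 109, 108, 108, 107, 110, 115, 123, 126, 125, 115, 103, 93, 88, 90, 92, 94, 97]
plate edge +120: [111, 112, 112, 110, 109, 109, 104, 101, 99, 102, 106, 107, 107]
along x, y=-83: [65, 65, 65, 64, 64, 65, 66, 66, 66, 65, 64, 64, 65, 66, 66, 62, 61, 62]
```

The wrist profile puts the cheek top between y = -89 and -79 and ending at x = 31, so the deck fit is within 1 mm. I shift it by -0.8 mm and lower the tray until it touches.

```bash
sed -i 's/^DECK=\[.488,.0442,-.163\]/DECK=[.4884,.0434,-.163]/' h.py
cat > now.py <<'E'
from kin import *
def tray(s=None):
    s=s or r.get_state(); h=held("grip.npy",(.5373,.3297,69.4)); T=R.from_euler("xyz",s["eef_rot"],degrees=True).as_matrix()
    A=T@h[1].T; o=s["tcp_pos"]-A@h[0]; M=deckT(DECK)
    print("tray in deck",(M[:3,:3].T@(o-M[:3,3])*1000).round(1),R.from_matrix(M[:3,:3].T@A).as_rotvec(degrees=True).round(1),"F deck",(M[:3,:3].T@s["contact_force"]).round(1))
    return s,h
E
python3 - <<'E'
from now import *
s,h=tray(); print(to(*place(h,80,4),s),to(*place(h,80,2),s))
M=deckT(DECK)[:3,:3]; print("1mm x,y,z in units",(M.T*.04).round(3).tolist())
E
```

```text
tray in deck [81.   1.5 13.6] [ 0.  -0.3  0. ] F deck [-1.2 -0.1 -1.6]
([0.14, -0.09, -0.35], [0.0, 0.3, -0.0]) ([0.18, -0.09, -0.42], [0.0, 0.3, -0.0])
1mm x,y,z in units [[0.034, -0.006, 0.02], [0.006, 0.039, 0.0], [-0.02, 0.003, 0.035]]
```

```bash
python3 -m creep '[[0,0.07,-0.05,-0.15,0,0.3,0],[0,0.07,-0.04,-0.17,0,0,0],[0,0.02,0,-0.05,0,0,0],[0,0,0,0,0,0,0]]' 40
python3 -c "from now import *;tray()"
python3 -m creep '[[0,0.02,0,-0.035,0,0,0],[0,0.01,0,-0.018,0,0,0],[0,0,0,0,0,0,0]]' 40
python3 -c "from now import *;tray()"
```

```text
time_s: 22.35
tcp_pos: [0.5654, 0.0562, 0.0605]
eef_rot: [-146.5, 25.7, -83.3]
contact_force: [0.3, -0.0, -2.6]
gripper_width: 0.0135
gripper_force: 40.0
tray in deck [79.4 -0.3  2.2] [-0.   0.1  0. ] F deck [-1.1  0.  -2.4]
time_s: 22.6
tcp_pos: [0.5662, 0.0564, 0.06]
eef_rot: [-146.4, 25.7, -83.3]
contact_force: [-0.3, -1.0, -1.0]
gripper_width: 0.0138
gripper_force: 40.0
tray in deck [79.8 -0.   1.4] [-0.   0.1  0.1] F deck [-0.7 -1.1 -0.8]
```

```bash
python3 -m creep '[[0,0.02,0,-0.035,0,0,0],[0,0,0,0,0,0,0],[0,0,0,0,0,0,0]]' 40
python3 -c "from now import *;tray()"
python3 -m creep '[[0,0.01,0,-0.018,0,0,0],[0,0,0,0,0,0,0],[0,0,0,0,0,0,0]]' 40
python3 -c "from now import *;tray()"
```

```text
time_s: 22.85
tcp_pos: [0.5667, 0.0564, 0.0593]
eef_rot: [-146.4, 25.7, -83.3]
contact_force: [-0.0, 0.8, -1.7]
gripper_width: 0.0138
gripper_force: 40.0
tray in deck [79.9  0.1  0.5] [-0.   0.1  0.1] F deck [-1.   0.8 -1.4]
time_s: 23.1
tcp_pos: [0.567, 0.0564, 0.0589]
eef_rot: [-146.4, 25.7, -83.3]
contact_force: [0.0, 1.0, -2.2]
gripper_width: 0.0136
gripper_force: 40.0
tray in deck [79.9  0.2  0. ] [-0.   0.1  0.1] F deck [-1.2  1.  -1.8]
```

```bash
python3 -m creep '[[0,0.015,0,-0.027,0,0,0],[0,0,0,0,0,0,0],[0,0,0,0,0,0,0]]' 40
python3 -c "from now import *;tray()"
python3 -m creep '[[0,0.015,0,-0.027,0,0,0],[0,0,0,0,0,0,0],[0,0,0,0,0,0,0]]' 40
python3 -c "from now import *;tray()"
```

```text
time_s: 23.35
tcp_pos: [0.5673, 0.0565, 0.0584]
eef_rot: [-146.4, 25.7, -83.3]
contact_force: [-2.8, -0.9, 3.3]
gripper_width: 0.0136
gripper_force: 40.0
tray in deck [79.9  0.3 -0.6] [-0.   0.   0.1] F deck [-0.7 -1.3  4.2]
time_s: 23.6
tcp_pos: [0.5673, 0.0565, 0.0584]
eef_rot: [-146.4, 25.7, -83.2]
contact_force: [-9.0, -3.1, 11.5]
gripper_width: 0.0141
gripper_force: 40.0
tray in deck [80.   0.3 -0.6] [0.  0.  0.1] F deck [-1.5 -4.5 14.1]
```

Contact is at 14 N. I ease off slightly and slide down the slope, watching the force.

```bash
python3 -m creep '[[0,-0.01,0,0.022,0,0,0],[0,-0.104,0.017,-0.06,0,0,0],[0,-0.104,0.017,-0.06,0,0,0],[0,-0.104,0.017,-0.06,0,0,0],[0,0,0,0,0,0,0]]' 40
python3 -c "from now import *;tray()"
python3 -m creep '[[0,-0.104,0.017,-0.06,0,0,0],[0,-0.104,0.017,-0.06,0,0,0],[0,-0.104,0.017,-0.06,0,0,0],[0,0,0,0,0,0,0]]' 40
python3 -c "from now import *;tray()"
```

```text
time_s: 24.02
tcp_pos: [0.5603, 0.0579, 0.0542]
eef_rot: [-146.3, 25.7, -83.2]
contact_force: [-2.8, 1.4, 4.9]
gripper_width: 0.0137
gripper_force: 40.0
tray in deck [71.7  0.6 -0.6] [-0. -0.  0.] F deck [-0.2  0.9  5.7]
time_s: 24.35
tcp_pos: [0.5524, 0.0592, 0.0496]
eef_rot: [-146.3, 25.7, -83.3]
contact_force: [-1.1, 1.1, 3.8]
gripper_width: 0.0136
gripper_force: 40.0
tray in deck [62.4  0.6 -0.6] [-0. -0.  0.] F deck [0.8 0.9 4. ]
```

```bash
python3 -m creep '[[0,-0.106,0.013,-0.06,0,0,0],[0,-0.106,0.013,-0.06,0,0,0],[0,-0.106,0.013,-0.06,0,0,0],[0,-0.07,0.008,-0.04,0,0,0],[0,0,0,0,0,0,0]]' 40
python3 -c "from now import *;tray()"
python3 -m creep '[[0,-0.07,0.008,-0.04,0,0,0],[0,-0.035,0.004,-0.02,0,0,0],[0,0,0,0,0,0,0]]' 40
python3 -c "from now import *;tray()"
```

```text
time_s: 24.77
tcp_pos: [0.5422, 0.0603, 0.0437]
eef_rot: [-146.4, 25.7, -83.3]
contact_force: [-0.5, -0.1, 5.1]
gripper_width: 0.0137
gripper_force: 40.0
tray in deck [50.6 -0.  -0.6] [-0.  0.  0.] F deck [ 2.2 -0.1  4.6]
time_s: 25.02
tcp_pos: [0.5398, 0.0605, 0.0423]
eef_rot: [-146.4, 25.7, -83.3]
contact_force: [-0.9, 0.8, 6.6]
gripper_width: 0.0138
gripper_force: 40.0
tray in deck [47.8 -0.2 -0.6] [-0.  0.  0.] F deck [2.4 0.7 6.2]
```

```bash
python3 -m creep '[[0,-0.052,0.007,-0.03,0,0,0],[0,0,0,0,0,0,0],[0,0,0,0,0,0,0]]' 40
python3 -c "from now import *;tray()"
python3 -m creep '[[0,-0.052,0.007,-0.03,0,0,0],[0,0,0,0,0,0,0],[0,0,0,0,0,0,0]]' 40
python3 -c "from now import *;tray()"
```

```text
time_s: 25.27
tcp_pos: [0.5385, 0.0607, 0.0416]
eef_rot: [-146.4, 25.7, -83.3]
contact_force: [-1.2, 0.1, 5.2]
gripper_width: 0.0136
gripper_force: 40.0
tray in deck [46.4 -0.2 -0.6] [-0.   0.   0.1] F deck [ 1.6 -0.1  5.1]
time_s: 25.52
tcp_pos: [0.5383, 0.0607, 0.0414]
eef_rot: [-146.3, 25.7, -83.3]
contact_force: [1.2, 0.7, 5.8]
gripper_width: 0.0139
gripper_force: 40.0
tray in deck [46.  -0.3 -0.6] [-0.  -0.1  0. ] F deck [3.8 0.8 4.5]
```

```bash
python3 -m creep '[[0,-0.035,0.005,-0.02,0,0,0],[0,0,0,0,0,0,0],[0,0,0,0,0,0,0]]' 40
python3 -c "from now import *;tray()"
python3 -m creep '[[0,-0.035,0.005,-0.02,0,0,0],[0,0,0,0,0,0,0],[0,0,0,0,0,0,0]]' 40
python3 -c "from now import *;tray()"
```

```text
time_s: 25.77
tcp_pos: [0.5383, 0.0606, 0.0414]
eef_rot: [-146.2, 25.6, -83.2]
contact_force: [2.6, 0.7, 7.1]
gripper_width: 0.0138
gripper_force: 40.0
tray in deck [46.  -0.3 -0.6] [-0.  -0.1  0. ] F deck [5.7 1.1 5. ]
time_s: 26.02
tcp_pos: [0.5383, 0.0606, 0.0415]
eef_rot: [-146.1, 25.6, -83.2]
contact_force: [4.3, 1.5, 8.2]
gripper_width: 0.0136
gripper_force: 40.0
tray in deck [46.  -0.3 -0.6] [-0.1 -0.2 -0. ] F deck [7.6 2.1 5.1]
```

It is home against the stop at x = 46 in my frame, which agrees with the +1 mm seen at the cheek end. I release, withdraw along the tool axis and check.

```bash
python3 -m creep '[[40,0,0,0,0,0,0],[40,0,0,0,0,0,0],[40,0,0,0,0,0,0],[40,0,0,0,0,0,0],[40,0,0,0,0,0,0],[40,-0.25,-0.21,0.37,0,0,0],[40,-0.51,-0.42,0.75,0,0,0],[40,-0.51,-0.42,0.75,0,0,0]]' 40
python3 -m creep '[[60,-0.4,-0.42,0.75,0,0,0],[60,-0.3,-0.42,0.75,0,0,0],[60,0,-0.42,0.75,0,0,0],[60,0,0,0,0,0,0]]' 40
python3 - <<'E'
from sim import *
c=capture("wrist");s=r.get_state(); print(s["joints"].round(0))
S=capture("side"); Tp=capture("top")
D2=[.4884+.00085,.0434-.0002,-.163]
for n,cc in(("w",c),("s",S),("t",Tp)):
    o=dk(D2,(45,0,-.6))[0]; m,cf=pick(cc,"tray",proj(cc,[o])[0]); A=deckT(D2)[:3,:3]
    if m is None: print(n,None); continue
    for dx in(0,2,4,6,10):
        mm=np.zeros((384,512),np.uint8)
        for q in TRAY: cv2.fillConvexPoly(mm,cv2.convexHull(proj(cc,q@A.T+o+A@[dx/1000,0,0]).round().astype(np.int32)),1)
        print(n,round(cf,2),dx,int(((m>0)&(mm==0)).sum()),int(((m==0)&(mm>0)).sum()),int(mm.sum()))
Pr,Br=bench(.4947,-.3066,-155.4,30); print(s["tcp_pos"],to(Pr-.06*Br[:,2],Br,s))
E
```

```text
time_s: 26.68
tcp_pos: [0.5018, 0.0346, 0.0852]
eef_rot: [-146.7, 25.7, -83.4]
contact_force: [-0.0, -0.6, 0.3]
gripper_width: 0.0399
gripper_force: 0.0
time_s: 27.02
tcp_pos: [0.4867, 0.0017, 0.1459]
eef_rot: [-146.2, 25.5, -83.2]
contact_force: [0.7, 0.6, 1.0]
gripper_width: 0.0581
gripper_force: 0.0
[ -8.  -4. -32. -48. -42.  38.]
w 0.55 0 0 1475 11022
w 0.55 2 0 1473 11020
w 0.55 4 0 1535 11082
w 0.55 6 0 1479 11026
w 0.55 10 88 1569 11028
s 0.79 0 0 279 1344
s 0.79 2 0 245 1310
s 0.79 4 0 272 1337
s 0.79 6 0 260 1325
s 0.79 10 0 245 1310
t 0.63 0 0 283 1261
t 0.63 2 0 307 1285
t 0.63 4 0 316 1294
t 0.63 6 0 321 1299
t 0.63 10 0 323 1301
[0.48627593 0.00261278 0.14423107] ([0.19, -12.44, -4.21], [19.0, 24.8, -54.7])
```

Run:
```python
from sim import *
c=capture("wrist")
g=cv2.cvtColor(c["frame"],cv2.COLOR_RGB2GRAY).astype(np.float32)
for y in(-65,-50,-20,10,40):
    u=proj(c,dk(DECK,[(x,y,8) for x in range(78,104,2)])).astype(np.float32); print("x78..102 y",y,cv2.remap(g,u[:,:1],u[:,1:],cv2.INTER_LINEAR)[:,0].astype(int).tolist())
u=proj(c,dk(DECK,[(60,y,8) for y in range(-90,-60,2)])).astype(np.float32); print("y-90..-62",cv2.remap(g,u[:,:1],u[:,1:],cv2.INTER_LINEAR)[:,0].astype(int).tolist())
t=[1.58,2.07,-4.56]
run([[60,0,-1,0]+t]*8+[[60,.05,-1,-.8]+t]*4,None,None)
```

```text
x78..102 y -65 [161, 161, 161, 162, 162, 162, 150, 105, 111, 110, 114, 150, 148]
x78..102 y -50 [161, 162, 161, 162, 161, 162, 152, 100, 101, 103, 102, 132, 148]
x78..102 y -20 [161, 161, 160, 161, 161, 161, 158, 101, 105, 101, 115, 149, 145]
x78..102 y 10 [160, 160, 161, 161, 161, 162, 149, 107, 108, 106, 128, 151, 151]
x78..102 y 40 [158, 160, 160, 159, 159, 162, 149, 106, 108, 109, 114, 151, 149]
y-90..-62 [139, 123, 142, 152, 147, 123, 128, 168, 223, 223, 174, 155, 211, 210, 209]
0 [ 0.485 -0.021  0.141] [-11, -3, -32, -47, -43, 35] err 0.0 dq 3.6 []
1 [ 0.485 -0.046  0.141] [-14, -3, -31, -46, -44, 31] err 0.0 dq 3.8 []
2 [ 0.485 -0.071  0.141] [-16, -2, -30, -45, -44, 27] err 0.0 dq 4.0 []
3 [ 0.485 -0.096  0.141] [-19, -1, -29, -44, -45, 23] err 0.0 dq 4.2 []
4 [ 0.485 -0.121  0.141] [-21, 0, -28, -43, -46, 19] err 0.0 dq 4.3 []
5 [ 0.485 -0.146  0.141] [-23, 1, -27, -41, -47, 14] err 0.0 dq 4.5 []
6 [ 0.485 -0.171  0.141] [-25, 2, -26, -40, -47, 10] err 0.0 dq 4.6 []
7 [ 0.485 -0.196  0.141] [-27, 3, -24, -39, -48, 5] err 0.0 dq 4.7 []
8 [ 0.487 -0.221  0.121] [-29, 6, -24, -39, -47, 2] err 0.0 dq 2.9 []
9 [ 0.488 -0.246  0.101] [-30, 9, -23, -38, -46, 0] err 0.0 dq 2.9 []
10 [ 0.489 -0.271  0.081] [-32, 12, -22, -38, -45, -4] err 0.0 dq 3.1 []
11 [ 0.49  -0.296  0.061] [-33, 15, -20, -38, -45, -7] err 0.0 dq 3.4 []
```

The tray's upper edge reads x = 90.5 to 91 at all five y samples, so it is home and square. On to the ruler.

```bash
python3 -m creep '[[40,0,-1,0,1.58,2.07,-4.56],[40,0,-1,0,1.58,2.07,-4.56],[40,0,-1,0,1.58,2.07,-4.56],[40,0,-1,0,1.58,2.07,-4.56],[40,0,-1,0,1.58,2.07,-4.56],[40,0,-1,0,1.58,2.07,-4.56],[40,0,-1,0,1.58,2.07,-4.56],[40,0,-1,0,1.58,2.07,-4.56]]' 40
python3 -m creep '[[40,0.05,-1,-0.4,1.58,2.07,-4.56],[40,0.05,-1,-0.4,1.58,2.07,-4.56],[40,0.05,-1,-0.4,1.58,2.07,-4.56],[40,0,-0.4,-0.4,1.58,2.07,-4.56],[40,0,0,0,0,0,0],[40,0,0,0,0,0,0]]' 40
python3 - <<'E'
from kin import *
c=capture("wrist");s=r.get_state(); S=capture("side");T=capture("top")
p=[.4947,-.3066,-1.141]
v=[]
for n,cc in(("w",c),("s",S),("t",T)):
    m,cf=pick(cc,"ruler",proj(cc,[[p[0],p[1],.02]])[0])
    if m is not None: f=fit([(cc,m)],RULER,p); print(n,round(cf,2),f[0].round(4),f[1]); v.append((cc,m))
print(fit(v,RULER,p))
Pr,Br=bench(.4947,-.3066,-155.4,30); print(s["tcp_pos"],to(Pr-.06*Br[:,2],Br,s))
E
```

```text
time_s: 28.03
tcp_pos: [0.4856, -0.1976, 0.1416]
eef_rot: [-168.8, 32.8, -131.4]
contact_force: [0.0, -0.5, -0.1]
gripper_width: 0.0404
gripper_force: 0.0
time_s: 28.53
tcp_pos: [0.4892, -0.2809, 0.1009]
eef_rot: [179.7, 29.9, -155.4]
contact_force: [0.1, 0.6, 0.1]
gripper_width: 0.0404
gripper_force: 0.0
w 0.55 [ 0.495  -0.3068 -1.1399] 0.02145782446603368
s 0.89 [ 0.4943 -0.3061 -1.1425] 0.0729985017262719
t 0.57 [ 0.4977 -0.3052 -1.1634] 1.2695928524314923
(array([ 0.49542685, -0.30679053, -1.14473399]), np.float64(1.3907222427234918))
[ 0.48940061 -0.28075198  0.10171992] ([0.07, -1.1, -2.51], [-0.2, -0.1, -0.2])
```

Run:
```python
from kin import *
s=r.get_state(); P,B=bench(.4949,-.3067,-155.35,30,gz=.034); up=-B[:,2]; print((up).round(3))
for d in(.05,.012,0): print(d,to(P+d*up,B,s))
```

```text
[-0.454 -0.209  0.866]
0.05 ([0.24, -1.0, -2.84], [-0.1, 0.0, -0.0])
0.012 ([0.93, -0.68, -4.16], [-0.1, 0.0, -0.0])
0 ([1.15, -0.58, -4.57], [-0.1, 0.0, -0.0])
```

```bash
python3 -m creep '[[40,0.06,-0.25,-0.7,0,0,0],[40,0.06,-0.25,-0.7,0,0,0],[40,0.06,-0.25,-0.72,0,0,0],[40,0.06,-0.25,-0.72,0,0,0],[40,0.35,0.16,-0.66,0,0,0],[40,0.34,0.16,-0.66,0,0,0],[40,0,0,0,0,0,0]]' 40
python3 -m creep '[[40,0.12,0.05,-0.2,0,0,0],[40,0,0,0,0,0,0]]' 40
python3 - <<'E'
from kin import *
s=r.get_state(); P,B=bench(.4949,-.3067,-155.35,30,gz=.034); print(to(P,B,s),s["contact_force"])
E
```

```text
time_s: 29.42
tcp_pos: [0.5126, -0.2971, -0.0042]
eef_rot: [179.6, 29.9, -155.6]
contact_force: [-1.0, -0.1, 0.3]
gripper_width: 0.0401
gripper_force: 0.0
time_s: 29.58
tcp_pos: [0.5162, -0.2972, -0.0063]
eef_rot: [179.8, 30.0, -155.4]
contact_force: [0.1, 0.9, -0.2]
gripper_width: 0.0401
gripper_force: 0.0
([0.09, 0.06, -0.19], [-0.1, -0.1, -0.0]) [ 0.07782604  0.94000197 -0.24650095]
```

```bash
python3 -m creep '[[40,0.09,0.06,-0.19,0,0,0],[0,0,0,0,0,0,0],[0,0,0,0,0,0,0],[0,0,0,0,0,0,0],[0,0,0,0,0,0,0],[0,0,0,0,0,0,0],[0,0,0,0,0,0,0],[0,0,0,0,0,0,0]]' 40
python3 -m creep '[[0,0,0,0,0,0,0],[0,0,0,0,0,0,0]]' 40
python3 - <<'E'
from h import *
s=r.get_state(); np.save("gripr.npy",np.r_[s["tcp_pos"],s["eef_rot"]]); print(s["tcp_pos"],s["eef_rot"],s["gripper_width"],s["gripper_force"])
E
python3 -m creep '[[0,0,0,0.4,0,0,0],[0,0,0,0.8,0,0,0],[0,0,0,1,0,0,0],[0,0,0,1,0,0,0],[0,0,0,1,0,0,0],[0,0,0,1,0,0,0],[0,0,0,0,0,0,0]]' 40
python3 - <<'E'
from kin import *
s=r.get_state(); h=held("gripr.npy",(.4949,-.3067,-65.35)); D2=[.4893,.0432,-.163]
for f in(0,1):
  P,B=place(h,115,35,lean=12,flip=f,p=D2); print(f,P.round(3),to(P,B,s),(-B[:,2]).round(2))
print(s["tcp_pos"],s["joints"].round(0))
E
```

```text
time_s: 30.25
tcp_pos: [0.5182, -0.2961, -0.0109]
eef_rot: [179.8, 30.0, -155.4]
contact_force: [-1.6, -0.0, 3.6]
gripper_width: 0.0119
gripper_force: 40.0
time_s: 30.42
tcp_pos: [0.5182, -0.2961, -0.0109]
eef_rot: [179.8, 30.0, -155.5]
contact_force: [-2.4, 0.3, 5.0]
gripper_width: 0.0117
gripper_force: 40.0
[ 0.51820666 -0.29606149 -0.01089409] [ 179.84182183   30.00610821 -155.45055661] 0.011711846105797338 40.00365436077118
time_s: 31.0
tcp_pos: [0.5201, -0.2976, 0.1248]
eef_rot: [-179.7, 30.2, -155.2]
contact_force: [1.8, -0.6, -1.9]
gripper_width: 0.0117
gripper_force: 40.0
0 [0.582 0.054 0.11 ] ([2.46, 14.06, -0.6], [-26.4, -34.3, 53.4]) [-0.65 -0.4   0.64]
1 [0.573 0.003 0.11 ] ([2.13, 12.04, -0.6], [41.1, -31.1, -117.2]) [-0.49  0.59  0.64]
[ 0.52012858 -0.29762604  0.12480434] [-31.  11. -16. -33. -49. -16.]
```

Run:
```python
from sim import *
h=held("gripr.npy",(.4949,-.3067,-65.35)); t=[-1.89,-2.45,3.81]
rows=[[0,-.5,1,.3]+t]*4+[[0,0,1,.25]+t]*4+[[0,0.1,1,0]+t]*4+[[0,.3,1,0]+t]*2+[[0,.7,0,-.6,0,0,0]]*4
run(rows,h,RULER)
```

```text
0 [ 0.508 -0.273  0.132] [-30, 8, -19, -35, -48, -11] err 0.0 dq 5.0 []
1 [ 0.495 -0.248  0.14 ] [-29, 5, -22, -36, -47, -6] err 0.0 dq 4.9 []
2 [ 0.483 -0.223  0.147] [-28, 2, -25, -38, -46, -1] err 0.0 dq 4.7 []
3 [ 0.47  -0.198  0.155] [-27, -1, -27, -39, -46, 4] err 0.0 dq 4.5 []
4 [ 0.47  -0.173  0.161] [-25, -3, -29, -40, -44, 7] err 0.0 dq 3.6 []
5 [ 0.47  -0.148  0.167] [-22, -5, -30, -41, -43, 11] err 0.0 dq 3.4 []
6 [ 0.47  -0.123  0.174] [-20, -7, -32, -42, -42, 14] err 0.0 dq 3.1 []
7 [ 0.47  -0.098  0.18 ] [-17, -9, -33, -43, -41, 16] err 0.0 dq 2.9 []
8 [ 0.473 -0.073  0.18 ] [-14, -11, -35, -45, -39, 20] err 0.0 dq 3.8 []
9 [ 0.475 -0.048  0.18 ] [-11, -11, -36, -46, -37, 24] err 0.0 dq 3.8 []
10 [ 0.478 -0.023  0.18 ] [-8, -12, -37, -48, -35, 28] err 0.0 dq 3.9 []
11 [0.48  0.002 0.18 ] [-5, -13, -38, -49, -33, 32] err 0.0 dq 4.0 []
12 [0.488 0.027 0.18 ] [-2, -12, -38, -51, -31, 37] err 0.0 dq 4.6 []
13 [0.495 0.052 0.18 ] [1, -12, -38, -54, -29, 42] err 0.0 dq 5.2 []
14 [0.513 0.052 0.165] [-3, -8, -36, -58, -30, 49] err 0.0 dq 7.3 []
15 [0.53  0.052 0.15 ] [-5, -4, -35, -63, -31, 55] err 0.0 dq 6.1 []
16 [0.548 0.052 0.135] [-7, 0, -33, -66, -31, 60] err 0.0 dq 5.3 ['body0.02']
17 [0.565 0.052 0.12 ] [-8, 3, -32, -69, -31, 65] err 0.0 dq 4.7 ['body0.01']
```

```bash
python3 -m creep '[[0,-0.5,1,0.3,-1.89,-2.45,3.81],[0,-0.5,1,0.3,-1.89,-2.45,3.81],[0,-0.5,1,0.3,-1.89,-2.45,3.81],[0,-0.5,1,0.3,-1.89,-2.45,3.81],[0,0,1,0.25,-1.89,-2.45,3.81],[0,0,1,0.25,-1.89,-2.45,3.81],[0,0,1,0.25,-1.89,-2.45,3.81],[0,0,1,0.25,-1.89,-2.45,3.81]]' 40
python3 -m creep '[[0,0.1,1,0,-1.89,-2.45,3.81],[0,0.1,1,0,-1.89,-2.45,3.81],[0,0.1,1,0,-1.89,-2.45,3.81],[0,0.1,1,0,-1.89,-2.45,3.81],[0,0.3,1,0,-1.89,-2.45,3.81],[0,0.3,1,0,-1.89,-2.45,3.81],[0,0.5,0,-0.6,0,0,0],[0,0,0,0,0,0,0]]' 40
cat >> now.py <<'E'
D2=[.4893,.0432,-.163]; HR=held("gripr.npy",(.4949,-.3067,-65.35))
def ruler(s=None):
    s=s or r.get_state(); h=HR; T=R.from_euler("xyz",s["eef_rot"],degrees=True).as_matrix()
    A=T@h[1].T; o=s["tcp_pos"]-A@h[0]; M=deckT(D2)[:3,:3]; m=lambda q:(M.T@(A@np.array(q)/1000+o-dk(D2,(0,0,0))[0])*1000)
    print("ruler origin",m((0,0,0)).round(1),"low edge ends",m((-20,-100,0)).round(1),m((-20,100,0)).round(1),"F deck",(M.T@s["contact_force"]).round(1),"rot",R.from_matrix(M.T@A).as_rotvec(degrees=True).round(1))
    return s,A,o
E
python3 - <<'E'
from now import *
s,A,o=ruler(); print(s["joints"].round(0))
for x,z,l in((118,25,12),(116,12,12),(112,8,12)): print(x,z,to(*place(HR,x,z,lean=l,p=D2),s))
E
```

```text
time_s: 31.67
tcp_pos: [0.4674, -0.0948, 0.1739]
eef_rot: [-151.5, 32.1, -109.3]
contact_force: [-0.2, -0.0, -0.8]
gripper_width: 0.0116
gripper_force: 40.0
time_s: 32.33
tcp_pos: [0.5058, 0.0563, 0.1568]
eef_rot: [-134.5, 21.9, -78.4]
contact_force: [0.4, -0.7, -2.3]
gripper_width: 0.0116
gripper_force: 40.0
ruler origin [ 73.5 -10.  113.5] low edge ends [  54.1 -110.1  109.7] [ 53.7  89.9 109.3] F deck [-0.7 -0.6 -2.2] rot [ -0.1 -11.5   0.1]
[ -2.  -8. -37. -59. -30.  49.]
118 25 ([3.34, -0.14, -2.17], [0.1, -0.5, -0.0])
116 12 ([3.53, -0.17, -2.66], [0.1, -0.5, -0.0])
112 8 ([3.47, -0.16, -2.88], [0.1, -0.5, -0.0])
```

Run:
```python
from sim import *
from now import HR
import sim
OB=sim.OBS
tr=np.array([(x,y,8) for x in g(1,90,20) for y in g(-75,75,30)]+[(45+dx*1.,y,34) for dx in(-6,0,6) for y in g(-30,30,12)]+[(x,y,13) for x in(15,31,59,75) for y in(-70,-54,-48,-32,32,48,54,70)],float)
sim.OBS=np.vstack([OB,tr])
run([[0,.5,-.03,-.5,0,-.1,0]]*4+[[0,.67,0,-.09,0,0,0]]*2+[[0,.19,-.03,-.49,0,0,0],[0,-.06,0,-.22,0,0,0]],HR,RULER)
```

```text
0 [0.518 0.056 0.144] [-4, -4, -36, -62, -30, 55] err 0.0 dq 5.9 []
1 [0.531 0.055 0.132] [-7, -1, -35, -66, -31, 60] err 0.0 dq 5.3 ['body0.03']
2 [0.543 0.054 0.119] [-8, 1, -34, -69, -32, 65] err 0.0 dq 4.8 ['body0.03']
3 [0.556 0.053 0.107] [-10, 4, -33, -72, -32, 69] err 0.0 dq 4.4 ['body0.02']
4 [0.573 0.053 0.105] [-9, 6, -32, -72, -32, 69] err 0.0 dq 1.6 ['body0.01']
5 [0.589 0.053 0.102] [-9, 8, -30, -72, -31, 69] err 0.0 dq 1.6 ['body0.003']
6 [0.594 0.053 0.09 ] [-10, 9, -30, -75, -32, 73] err 0.0 dq 3.7 ['body0.003', 'part0.01']
7 [0.593 0.053 0.085] [-11, 10, -30, -76, -32, 75] err 0.0 dq 1.9 ['body0.01', 'part0.003']
```

Run:
```python
from sim import *
from now import HR,D2
import sim
tr=np.array([(x,y,8) for x in g(1,90,20) for y in g(-75,75,30)]+[(45+dx*1.,y,34) for dx in(-6,0,6) for y in g(-30,30,12)]+[(x,y,13) for x in(15,31,59,75) for y in(-70,-54,-48,-32,32,48,54,70)],float)
sim.OBS=np.vstack([OBS,tr])
s=r.get_state()
for a in((115,25),(113,12),(112,7)): print(a,to(*place(HR,*a,lean=15.5,p=D2),s))
run([[0,.5,-.03,-.5,-.13,-.8,0]]*5+[[0,.45,0,0,0,0,0]]+[[0,.1,-.0,-.2,0,0,0]]*2,HR,RULER,s)
```

```text
(115, 25) ([3.25, -0.13, -2.21], [-0.5, -3.9, -0.0])
(113, 12) ([3.44, -0.16, -2.7], [-0.5, -3.9, -0.0])
(112, 7) ([3.51, -0.17, -2.89], [-0.5, -3.9, -0.0])
0 [0.518 0.056 0.144] [-5, -4, -36, -64, -31, 57] err 0.0 dq 8.2 []
1 [0.531 0.055 0.132] [-8, -1, -35, -69, -32, 65] err 0.0 dq 7.6 ['body0.03']
2 [0.543 0.054 0.119] [-11, 2, -35, -73, -33, 72] err 0.0 dq 7.2 ['body0.03']
3 [0.556 0.053 0.107] [-13, 5, -34, -78, -34, 79] err 0.0 dq 6.9 ['body0.03']
4 [0.568 0.053 0.094] [-16, 8, -34, -82, -35, 85] err 0.0 dq 6.6 ['body0.03', 'part0.01']
5 [0.58  0.053 0.094] [-15, 9, -33, -82, -34, 85] err 0.0 dq 1.1 ['body0.02', 'part0.01']
6 [0.582 0.053 0.089] [-15, 10, -33, -83, -35, 86] err 0.0 dq 1.5 ['body0.02', 'part0.003']
7 [0.585 0.053 0.084] [-16, 11, -33, -84, -35, 88] err 0.0 dq 1.5 ['body0.02', 'part0.0']
```

```bash
python3 -m creep '[[0,0.5,-0.03,-0.42,-0.13,-0.8,0],[0,0.5,-0.03,-0.42,-0.13,-0.8,0],[0,0.5,-0.03,-0.42,-0.13,-0.8,0],[0,0.5,-0.03,-0.42,-0.13,-0.8,0],[0,0.5,-0.03,-0.42,-0.13,-0.8,0],[0,0.5,0,0,0,0,0],[0,0,0,0,0,0,0],[0,0,0,0,0,0,0]]' 40
python3 - <<'E'
from now import *
s,A,o=ruler()
for a in((115,20),(113,10),(112,7)): print(a,to(*place(HR,*a,lean=15.5,p=D2),s))
c=capture("wrist")
# verify ruler in view & tray upper edge
m,cf=pick(c,"ruler",proj(c,[o])[0]); uv=np.vstack([proj(c,q@A.T+o) for q in RULER]); print(cf,uv.min(0).round(1),uv.max(0).round(1), None if m is None else [np.where(m)[1].min(),np.where(m)[0].min(),np.where(m)[1].max(),np.where(m)[0].max()])
E
```

```text
time_s: 33.0
tcp_pos: [0.5808, 0.0497, 0.1064]
eef_rot: [-130.4, 20.4, -77.2]
contact_force: [-1.1, 0.5, -2.2]
gripper_width: 0.0116
gripper_force: 40.0
ruler origin [112.4  -4.3  32.1] low edge ends [  93.  -104.3   27.2] [93.4 95.7 26.3] F deck [-2.1  0.3 -1.3] rot [ -0.3 -15.6  -0.1]
(115, 20) ([0.35, 0.12, -0.37], [0.2, 0.1, 0.2])
(113, 10) ([0.48, 0.1, -0.75], [0.2, 0.1, 0.2])
(112, 7) ([0.5, 0.09, -0.88], [0.2, 0.1, 0.2])
0.92 [198.9  29.2] [312.2 318.7] [np.int64(200), np.int64(29), np.int64(311), np.int64(312)]
```

```bash
python3 -m creep '[[0,0.18,0.05,-0.3,0.1,0,0.1],[0,0.18,0.04,-0.3,0.1,0.1,0.1],[0,0.14,0,-0.22,0,0,0],[0,0,0,0,0,0,0],[0,0,0,0,0,0,0]]' 40
python3 -c "from now import *;ruler()"
python3 -m creep '[[0,0.02,0,-0.045,0,0,0],[0,0,0,0,0,0,0],[0,0,0,0,0,0,0]]' 40
python3 -c "from now import *;ruler()"
python3 -m creep '[[0,0.02,0,-0.035,0,0,0],[0,0,0,0,0,0,0],[0,0,0,0,0,0,0]]' 40
python3 -c "from now import *;ruler()"
```

```text
time_s: 33.52
tcp_pos: [0.5927, 0.0527, 0.0862]
eef_rot: [-130.4, 20.6, -77.0]
contact_force: [-0.4, -0.7, -2.5]
gripper_width: 0.0119
gripper_force: 40.0
ruler origin [112.2   0.6   8.9] low edge ends [ 92.9 -99.4   3.5] [ 92.9 100.6   3.6] F deck [-1.5 -0.7 -2. ] rot [  0.  -15.6   0. ]
time_s: 33.77
tcp_pos: [0.5936, 0.0527, 0.0853]
eef_rot: [-130.4, 20.6, -76.9]
contact_force: [-0.3, 0.1, -1.3]
gripper_width: 0.0115
gripper_force: 40.0
ruler origin [112.5   0.6   7.6] low edge ends [ 93.2 -99.4   2.2] [ 93.2 100.6   2.3] F deck [-0.9  0.  -1. ] rot [  0.  -15.6   0. ]
time_s: 34.02
tcp_pos: [0.5942, 0.0525, 0.0839]
eef_rot: [-130.4, 20.6, -77.0]
contact_force: [0.3, -0.2, -1.9]
gripper_width: 0.0114
gripper_force: 40.0
ruler origin [112.3   0.6   6.1] low edge ends [ 93.  -99.4   0.7] [ 93.  100.6   0.8] F deck [-0.7 -0.2 -1.8] rot [  0.  -15.6  -0. ]
```

```bash
python3 -m creep '[[0,0.022,0,-0.037,0,0,0],[0,0,0,0,0,0,0],[0,0,0,0,0,0,0]]' 40
python3 -c "from now import *;ruler()"
python3 -m creep '[[0,0.01,0,-0.018,0,0,0],[0,0,0,0,0,0,0],[0,0,0,0,0,0,0]]' 40
python3 -c "from now import *;ruler()"
```

```text
time_s: 34.27
tcp_pos: [0.5948, 0.0525, 0.0831]
eef_rot: [-130.4, 20.6, -77.0]
contact_force: [-2.1, -0.8, 1.9]
gripper_width: 0.0118
gripper_force: 40.0
ruler origin [112.4   0.7   5.1] low edge ends [ 93.1 -99.3  -0.3] [ 93.1 100.7  -0.2] F deck [-0.7 -1.1  2.7] rot [  0.  -15.6  -0. ]
time_s: 34.52
tcp_pos: [0.5949, 0.0525, 0.083]
eef_rot: [-130.4, 20.6, -76.9]
contact_force: [-6.4, -2.4, 6.3]
gripper_width: 0.0116
gripper_force: 40.0
ruler origin [112.5   0.7   5. ] low edge ends [ 93.2 -99.3  -0.5] [ 93.2 100.7  -0.3] F deck [-2.  -3.4  8.4] rot [  0.1 -15.6  -0. ]
```

The ruler's low edge touches the deck at x = 93. I slide it down to the tray edge.

```bash
python3 -m creep '[[0,-0.078,0.012,-0.03,0,0,0],[0,0,0,0,0,0,0],[0,0,0,0,0,0,0]]' 40
python3 -c "from now import *;ruler()"
python3 -m creep '[[0,-0.035,0.005,-0.02,0,0,0],[0,0,0,0,0,0,0],[0,0,0,0,0,0,0]]' 40
python3 -c "from now import *;ruler()"
python3 -m creep '[[0,-0.02,0.003,-0.011,0,0,0],[0,0,0,0,0,0,0],[0,0,0,0,0,0,0]]' 40
python3 -c "from now import *;ruler()"
```

```text
time_s: 34.77
tcp_pos: [0.5934, 0.0529, 0.0822]
eef_rot: [-130.4, 20.6, -76.9]
contact_force: [-2.9, -0.4, 6.4]
gripper_width: 0.012
gripper_force: 40.0
ruler origin [110.7   0.8   5.1] low edge ends [ 91.4 -99.2  -0.4] [ 91.5 100.8  -0.2] F deck [ 0.8 -0.9  7. ] rot [  0.1 -15.6  -0. ]
time_s: 35.02
tcp_pos: [0.5933, 0.0529, 0.0822]
eef_rot: [-130.3, 20.6, -76.9]
contact_force: [-1.2, -1.6, 5.9]
gripper_width: 0.0119
gripper_force: 40.0
ruler origin [110.6   0.8   5.2] low edge ends [ 91.3 -99.2  -0.3] [ 91.4 100.8  -0.2] F deck [ 2.1 -1.8  5.6] rot [  0.  -15.7  -0. ]
time_s: 35.27
tcp_pos: [0.5932, 0.0529, 0.0823]
eef_rot: [-130.3, 20.6, -76.9]
contact_force: [-0.0, -0.6, 6.5]
gripper_width: 0.0118
gripper_force: 40.0
ruler origin [110.6   0.8   5.2] low edge ends [ 91.2 -99.2  -0.3] [ 9.140e+01  1.008e+02 -1.000e-01] F deck [ 3.3 -0.6  5.6] rot [  0.  -15.7  -0.1]
```

It is in contact with the tray. I open slightly and withdraw along the tool axis while widening, so the ruler settles flat.

```bash
python3 -m creep '[[22,0,0,0,0,0,0],[22,0,0,0,0,0,0],[22,0,0,0,0,0,0],[28,-0.06,-0.06,0.12,0,0,0],[32,-0.05,-0.06,0.12,0,0,0],[36,-0.05,-0.06,0.12,0,0,0],[40,0,0,0,0,0,0],[40,0,0,0,0,0,0]]' 40
python3 - <<'E'
from now import *
s=r.get_state(); print(s["contact_force"],s["gripper_width"])
M=deckT(D2)[:3,:3]; c=capture("wrist")
for n in("wrist","side","top"):
    cc=c if n=="wrist" else capture(n)
    o=dk(D2,(110,0,-.6))[0]; m,cf=pick(cc,"ruler",proj(cc,[o])[0])
    if m is None: print(n,None); continue
    m=m>0; out=[]
    for lean in(0,4,8,15):
      for dx in(-2,0,2,4,8):
        A=M@ry(-lean); oo=dk(D2,(90+dx,.7,-.6))[0]+A@[.02,0,0]; mm=np.zeros((384,512),np.uint8)
        for q in RULER: cv2.fillConvexPoly(mm,cv2.convexHull(proj(cc,q@A.T+oo).round().astype(np.int32)),1)
        out.append((int((m&(mm==0)).sum()),int((~m&(mm>0)).sum()),lean,dx))
    out.sort(key=lambda t:3*t[0]+t[1]); print(n,round(cf,2),out[:5])
E
```

```text
time_s: 35.93
tcp_pos: [0.5877, 0.0486, 0.0904]
eef_rot: [-130.4, 20.6, -76.9]
contact_force: [0.0, -0.3, 0.0]
gripper_width: 0.0389
gripper_force: 0.0
[ 0.04184915 -0.31465585  0.04014528] 0.03891757954008809
wrist 0.67 [(0, 2061, 0, 0), (57, 2365, 4, 0), (161, 2863, 8, 0), (469, 2327, 0, 2), (424, 2475, 4, 2)]
side 0.57 [(26, 204, 0, 0), (23, 216, 0, -2), (33, 222, 4, -2), (43, 194, 4, 0), (43, 200, 8, 0)]
top 0.71 [(0, 434, 8, 4), (1, 433, 8, 2), (0, 439, 4, 2), (1, 437, 0, 0), (1, 441, 4, 0)]
```

The wrist fit says flat (lean 0) and flush (dx 0). I withdraw fully and make a last check.

```bash
python3 -m creep '[[40,-0.3,-0.17,0.27,0,0,0],[40,-0.5,-0.28,0.45,0,0,0],[40,-0.6,-0.3,0.55,0,0,0],[40,-0.6,-0.3,0.6,0,0,0],[40,-0.6,-0.5,0.6,0,0,0],[40,-0.3,-0.8,0.6,0,0,0],[40,0,-0.8,0.6,0,0,0],[40,0,0,0,0,0,0]]' 40
python3 - <<'E'
from now import *
print(r.get_state()["joints"].round(0))
M=deckT(D2)[:3,:3]; c=capture("wrist"); g=cv2.cvtColor(c["frame"],cv2.COLOR_RGB2GRAY).astype(np.float32)
o=dk(D2,(110,0,-.6))[0]
for nm,parts,ox in(("ruler",RULER,110),("tray",TRAY,45)):
    d=None; oo0=dk(D2,(ox,0,-.6))[0]; m,cf=pick(c,nm,proj(c,[oo0])[0])
    if m is None: print(nm,None); continue
    m=m>0; out=[]
    for dx in(-2,-1,0,1,2,4):
      for dy in(-2,0,2):
       for yw in(-1,0,1):
        A=M@rz(yw); oo=dk(D2,(ox+dx,dy,-.6))[0]; mm=np.zeros((384,512),np.uint8)
        for q in parts: cv2.fillConvexPoly(mm,cv2.convexHull(proj(c,q@A.T+oo).round().astype(np.int32)),1)
        out.append((int((m&(mm==0)).sum())+int((~m&(mm>0)).sum()),dx,dy,yw))
    out.sort(); print(nm,round(cf,2),out[:4],int(m.sum()))
for n in("top","side"):
    C=capture(n)
    for t in["knife","carton","module","pot","marker","bottle","tape_roll"]: print(n,t,[np.round(d["bbox"]).astype(int).tolist() for d in search_frame(C,t)[:2]])
E
```

```text
time_s: 36.9
tcp_pos: [0.5163, -0.0333, 0.1849]
eef_rot: [-130.2, 20.3, -76.9]
contact_force: [1.0, 0.1, 0.7]
gripper_width: 0.0397
gripper_force: 0.0
[-23.  -4. -31. -63. -45.  67.]
ruler 0.76 [(437, 1, 2, 0), (481, 1, 0, 0), (481, 2, 2, -1), (496, 2, 0, -1)] 4954
tray 0.69 [(1929, 2, 2, -1), (1946, 2, 0, 0), (1954, 4, 2, -1), (1967, 2, 0, -1)] 7704
top knife [[410, 178, 418, 220]]
top carton [[318, 105, 346, 134]]
top module [[360, 220, 373, 231]]
top pot [[139, 197, 148, 209]]
top marker [[109, 191, 117, 225], [163, 97, 195, 126]]
top bottle [[242, 90, 257, 106]]
top tape_roll [[163, 96, 194, 125]]
side knife [[276, 112, 301, 118]]
side carton [[189, 125, 218, 162]]
side module [[309, 143, 314, 149]]
side pot [[244, 329, 259, 344]]
side marker [[225, 371, 273, 384]]
side bottle [[149, 187, 169, 220]]
side tape_roll [[129, 256, 168, 291]]
```

Run:
```python
from now import *
c=capture("wrist"); g=cv2.cvtColor(c["frame"],cv2.COLOR_RGB2GRAY).astype(np.float32)
print("cam in deck mm",(deckT(D2)[:3,:3].T@(np.array(c["origin"])-dk(D2,(0,0,0))[0])*1000).round())
for y in(-70,-60,-45,-20,0,20,45,60,70):
    for z,xs in((7.4,np.arange(82,98,1)),(4.4,np.arange(86,96,1))):
        u=proj(c,dk(D2,[(x,y,z) for x in xs])).astype(np.float32); print(y,z,xs[0],cv2.remap(g,u[:,:1],u[:,1:],cv2.INTER_LINEAR)[:,0].astype(int).tolist())
```

```text
cam in deck mm [  74. -230.  236.]
-70 7.4 82 [172, 173, 173, 172, 172, 173, 173, 165, 141, 139, 141, 139, 128, 137, 155, 159]
-70 4.4 86 [172, 172, 174, 171, 146, 122, 131, 132, 125, 125]
-60 7.4 82 [173, 173, 173, 173, 172, 173, 173, 167, 142, 138, 134, 133, 133, 135, 141, 139]
-60 4.4 86 [173, 173, 174, 168, 146, 132, 131, 125, 127, 133]
-45 7.4 82 [171, 172, 172, 171, 172, 173, 173, 165, 149, 158, 163, 164, 162, 160, 159, 157]
-45 4.4 86 [172, 172, 172, 168, 150, 143, 160, 164, 163, 160]
-20 7.4 82 [172, 172, 171, 171, 172, 172, 173, 164, 143, 134, 142, 144, 146, 143, 140, 141]
-20 4.4 86 [172, 172, 172, 170, 152, 119, 124, 129, 138, 141]
0 7.4 82 [171, 171, 172, 172, 172, 173, 173, 165, 146, 137, 146, 147, 145, 148, 143, 143]
0 4.4 86 [171, 172, 173, 172, 162, 138, 135, 132, 127, 127]
20 7.4 82 [171, 172, 172, 172, 172, 173, 173, 166, 149, 131, 144, 149, 149, 150, 150, 147]
20 4.4 86 [171, 172, 172, 170, 156, 144, 144, 142, 130, 123]
45 7.4 82 [171, 172, 172, 172, 174, 172, 172, 167, 154, 142, 158, 162, 160, 157, 157, 161]
45 4.4 86 [172, 172, 171, 169, 159, 159, 164, 164, 161, 160]
60 7.4 82 [173, 173, 172, 173, 174, 173, 173, 167, 155, 145, 155, 154, 152, 150, 151, 148]
60 4.4 86 [171, 171, 172, 173, 168, 139, 128, 131, 141, 143]
70 7.4 82 [117, 87, 55, 27, 22, 22, 21, 22, 27, 58, 101, 134, 152, 156, 160, 162]
70 4.4 86 [68, 73, 85, 94, 99, 110, 127, 137, 144, 149]
```

The tray edge is at x = 90 at every y I could see (y = 70 was hidden by the gripper), with ruler metal directly against it and no gap. I hand in.

```bash
python3 -c "
from plant import close_job
print(close_job())"
```

```text
the job is handed in; nothing more can be done
None
```

The tray is home in the slot, the ruler lies flat and flush along its whole upper edge, and the job was handed in at about 37 s with no verdict shown; the other loose things appear unmoved in the final camera views.

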